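# Load the mill's tool magazine in machining order

## Robot

A 6-joint arm with a two-finger parallel gripper is mounted at the origin on a cart in front of the work surface, level with it; the furniture and walls round the work are solid. World frame = base frame: x ahead of the robot, y to its left, z up, the work surface at z = 0. Lengths are in m, angles in rad, forces in N, time in s.
With the tool pointing down it reaches from about 0.35 to 0.85 m from the base axis. Payload 8.1 kg.
Tool frame: the origin (TCP) lies at the centre of the arm's flange, where the gripper is bolted on; the fingertips stand 186 mm ahead of it and the grasp point (between the pads) lies 167 mm ahead of it (robot.nose_length is the distance from the TCP to the fingertips, in m); z points along the fingers, x is the direction in which the jaws open and shut, and the axes are right-handed (so a half turn about z gives the same grasp; the last joint's range is limited). The gripper opens to 93 mm and grips with 3 to 60 N. Pads are 15 mm wide; open, the fingers measure 128 mm over their backs; the gripper's body (75 mm by 188 mm) begins 65 mm behind the grasp point.
Start: joints at [1.033, 0.13, 1.488, -0, 1.523, -0.085], TCP at [0.262, 0.54, 0.405] pointing down, gripper open.
Joint ranges: [-2.96, 2.96], [-0.89, 2.26], [0.02, 2.5], [-1.34, 4.48], [0, 2.73], [-2.66, 2.66]. Speed limits (rad/s): [2.39, 2.39, 2.79, 3.14, 3.14, 3.14].

## Interface

Orientations are given as a rotation vector (axis times angle).
In Python, from plant import robot gives the robot as it stands.
- The arm moves only by the tool arm_command, never from a script. Its argument "motion" is a list of rows, each an object with "slide": the shift along the tool's x, y, z each as a share of 0.4 m, from -1 to 1, a list of three; "turn": the turn, a rotation vector about the tool's x, y, z each as a share of 0.5 rad, from -1 to 1, a list of three. A call has exactly 5 rows; each row shifts and turns the commanded pose from where the row before left it, along the tool's axes as they then stand; what a row does not reach is not made up. A row lasts 1/12 s, in which the tool goes at most 41.7 mm and 7.16 degrees, less where a joint would pass 70% of its speed; a pose out of reach is approached as far as the arm can. A call with a number of a shift or a turn outside -1 to 1 is refused whole. A call with a gripper value outside its range is refused whole. "gripper" is the opening in per cent of the stroke, from 0 (shut) to 100 (fully open), set as the call begins (left out, the last holds). The fingers move at their own pace and stop on an object; "grip_force" is the grip in N (left out, the last holds). Time passes only in rows, so rows that do not move let the fingers close, or fill a call up. It gives the time, the measured TCP pose, the force and the opening at its end, in the units of the state.
- robot.read_state(): the state, without advancing time (a new reading comes with each control period).
- robot.read_camera(name): name is "scene" or "top"; returns a dict with "pixels" (480x640x3 uint8, blue, green, red), "intrinsics" (3x3 intrinsics, pixels), "T" (4x4, takes a point from camera to world coordinates). Camera axes: x right, y down, z forward; pixel columns grow to the right and rows downward; lengths in m; the calibration is good to about 2 mm. A picture is of the moment at which its call begins. There is no depth.
- robot.close_job(): hands the job in, once; it reports no verdict.
The state is a dict: "t": time; "q": joint angles; "dq": joint speeds; "joint_torque": joint torques, N m; "tool_pos": TCP position; "orientation": TCP orientation; "force": force on the tool from outside, world axes, zero at the start; "wrist_torque": the same for the moment, N m; "opening": finger opening in m.
Only numpy, scipy, OpenCV 4.12 (cv2) and the standard library are available. Lean on these libraries where they do the work, as an engineer would, in place of code of your own. Each camera call takes 0.05 s, during which the arm holds its last target.

## Task

Move the four tool holders from the wooden stand into the aluminium magazine in machining order, counting the pockets from the orange stop: spot drill (yellow collar) in the pocket beside the stop, then twist drill (red), end mill (blue), and chamfer cutter (green) farthest away. Seat each one fully, upright with its flange on the pocket's rim, without dropping it or knocking any over, and leave the caliper, blower and loupe where they are.

Things in the scene. Friction and masses are not known exactly. Their poses are not given: they have to be found in the camera images.
- spot_drill: Loose round steel tool holder with yellow collar and yellow disc on its nut; a thin 6 mm pointed bit on top. Upright, 110 mm tall, 0.2 kg. Origin: centre of underside, 12 mm over the bench when seated. Heights over origin, mm: stud 10 wide (0-10), taper 15 to 23 wide (10-38), flange 40 wide (38-52; its underside rests on the pocket rim), collar 39 wide (52-58), straight nut 28 wide (58-96; grasp near 80), bit (96-110).
- twist_drill: Loose round steel tool holder with red collar and red disc on its nut; an 8 mm gold-coloured twist bit on top. Upright, 110 mm tall, 0.2 kg. Origin: centre of underside, 12 mm over the bench when seated. Heights over origin, mm: stud 10 wide (0-10), taper 15 to 23 wide (10-38), flange 40 wide (38-52; its underside rests on the pocket rim), collar 39 wide (52-58), straight nut 28 wide (58-96; grasp near 80), bit (96-110).
- end_mill: Loose round steel tool holder with blue collar and blue disc on its nut; a 12 mm flat-ended dark bit on top. Upright, 110 mm tall, 0.2 kg. Origin: centre of underside, 12 mm over the bench when seated. Heights over origin, mm: stud 10 wide (0-10), taper 15 to 23 wide (10-38), flange 40 wide (38-52; its underside rests on the pocket rim), collar 39 wide (52-58), straight nut 28 wide (58-96; grasp near 80), bit (96-110).
- chamfer_cutter: Loose round steel tool holder with green collar and green disc on its nut; a 14 mm conical bit on a thin neck on top. Upright, 110 mm tall, 0.2 kg. Origin: centre of underside, 12 mm over the bench when seated. Heights over origin, mm: stud 10 wide (0-10), taper 15 to 23 wide (10-38), flange 40 wide (38-52; its underside rests on the pocket rim), collar 39 wide (52-58), straight nut 28 wide (58-96; grasp near 80), bit (96-110).
- stand: Fixed wooden stand, 66x290x50 mm, holding the four tools at the start in any order. Origin: centre of its underside. Holes 26 mm wide in a row along its y axis at y = -96, -32, +32, +96 mm, rims 50 mm over the bench.
- magazine: Fixed aluminium magazine, 60x344x50 mm, on a dark base plate. Origin: centre of its underside. Four empty black round pockets in a row along its y axis at y = -96, -32, +32, +96 mm, x = 0; 26 mm wide inside, 64 mm apart, flat rims 50 mm over the bench. The taper centres a tool lowered within about 6 mm of the axis.
- datum_stop: Fixed orange block, 46x24x40 mm, dark screw on top (60 mm over the bench), on one end of the magazine's base plate, 146 mm from its centre at the +y or -y end. Origin: centre of its underside. First pocket: 50 mm from it along the row; next 114, 178, 242 mm. The other end has only a low dark cap.
- caliper: Bystander: digital caliper lying on the bench left of the racks, 73x201x21 mm. Origin: centre of its underside.
- blower: Bystander: dark red rubber dust blower standing right of the racks, 55 mm wide, 137 mm tall. Origin: centre of its underside.
- loupe: Bystander: black eye loupe standing left of the racks, 35 mm wide, 27 mm tall. Origin: centre of its underside.

How it is judged:
At the end, for the whole second after the job is handed in: In the magazine, spot drill, twist drill, end mill and chamfer cutter stand 50, 114, 178 and 242 mm from the orange stop (within 10 mm), within 8 mm of the row's middle line, seated within 4 mm, tilted under 0.08 rad, at rest, released; caliper, blower and loupe moved under 3 cm (horizontal distance between spot_drill and datum_stop between 0.04 and 0.06 m and x of spot_drill in the frame of magazine between -0.008 and 0.008 m and z of spot_drill in the frame of magazine between 0.008 and 0.016 m and angle between each of spot_drill, twist_drill, end_mill, chamfer_cutter's own z axis and vertical below 0.08 rad and linear speed of each of spot_drill, twist_drill, end_mill, chamfer_cutter below 0.01 m/s and contact force between the fingers and spot_drill below 0.1 N and horizontal distance between twist_drill and datum_stop between 0.104 and 0.124 m and x of twist_drill in the frame of magazine between -0.008 and 0.008 m and z of twist_drill in the frame of magazine between 0.008 and 0.016 m and contact force between the fingers and twist_drill below 0.1 N and horizontal distance between end_mill and datum_stop between 0.168 and 0.188 m and x of end_mill in the frame of magazine between -0.008 and 0.008 m and z of end_mill in the frame of magazine between 0.008 and 0.016 m and contact force between the fingers and end_mill below 0.1 N and horizontal distance between chamfer_cutter and datum_stop between 0.232 and 0.252 m and x of chamfer_cutter in the frame of magazine between -0.008 and 0.008 m and z of chamfer_cutter in the frame of magazine between 0.008 and 0.016 m and contact force between the fingers and chamfer_cutter below 0.1 N and distance of each of caliper, blower, loupe from where it was at the start of the episode below 0.03 m); the robot touches nothing.
It fails at once if a tool is let fall (faster than 0.75 m/s while out of the fingers, a drop of about 3 cm) ((linear speed of spot_drill above 0.75 m/s and contact force between the fingers and spot_drill below 0.1 N) or (linear speed of twist_drill above 0.75 m/s and contact force between the fingers and twist_drill below 0.1 N) or (linear speed of end_mill above 0.75 m/s and contact force between the fingers and end_mill below 0.1 N) or (linear speed of chamfer_cutter above 0.75 m/s and contact force between the fingers and chamfer_cutter below 0.1 N)).
It fails at once if a tool is knocked over (tilted by more than 1 rad) (angle between any of spot_drill, twist_drill, end_mill, chamfer_cutter's own z axis and vertical above 1 rad).
It fails at once if the caliper, blower or loupe is pushed more than 3 cm (distance of any of caliper, blower, loupe from where it was at the start of the episode above 0.03 m).
It also fails if it takes over 106 s, if anything falls off the work surface, if the arm or the gripper's body presses on something with over 40 N, if the wrist force passes 120 N, or if a joint passes its speed limit or range.

## Working session

There is one attempt and no reset: what is moved stays moved. The work goes in short steps, Python scripts to look and compute and a tool call to move; the robot and the scene stay as the last step left them, time stands still between calls to the robot, and variables do not carry over. Pictures are saved under pics/ and viewed, and the job is handed in when it is done.

Besides the shell and the picture viewer there is one more tool, called after "Request:" by a JSON object that holds its "op" and its "data". arm_command: Moves the arm, as the interface text tells. Shift numbers are shares of 0.4 m and turn numbers shares of 0.5 rad, none past 1 either way. Its arguments: {"type":"object","properties":{"motion":{"type":"array","items":{"type":"object","properties":{"slide":{"type":"array","items":{"type":"number"}},"turn":{"type":"array","items":{"type":"number"}}}}},"gripper":{"type":"number"},"grip_force":{"type":"number"}},"required":["motion"]}

```bash
mkdir -p pics; ls
python3 - <<'E'
from plant import robot
import cv2,numpy as np
for n in ("scene","top"):
    c=robot.read_camera(n); cv2.imwrite(f"pics/{n}0.png",c["pixels"]); print(n,c["intrinsics"].tolist() if hasattr(c["intrinsics"],'tolist') else c["intrinsics"]); print(np.round(c["T"],4).tolist())
s=robot.read_state(); print(s)
E
```

```text
pics
scene [[437.7209925945814, 0.0, 314.0287110353693], [0.0, 437.7209925945814, 242.34057874641908], [0.0, 0.0, 1.0]]
[[-0.766, -0.2822, 0.5776, -0.1044], [-0.6429, 0.3306, -0.691, 0.8068], [0.0041, -0.9006, -0.4346, 0.5253], [0.0, 0.0, 0.0, 1.0]]
top [[572.1234113234188, 0.0, 314.7100896404728], [0.0, 572.1234113234188, 239.34187490730045], [0.0, 0.0, 1.0]]
[[-0.0283, -0.9889, 0.1456, 0.3202], [-0.9996, 0.0283, -0.0016, 0.0201], [-0.0026, -0.1456, -0.9893, 1.4512], [0.0, 0.0, 0.0, 1.0]]
{'t': 0.1, 'q': array([ 1.03261136e+00,  1.31107578e-01,  1.48916624e+00,  2.45101187e-05,
        1.52300942e+00, -8.53998745e-02]), 'dq': array([-0.00022487, -0.00287674, -0.00159494, -0.00112518,  0.00031584,
        0.00221411]), 'joint_torque': array([ 1.43626978e-03, -5.61345077e+01, -4.93094766e+01,  7.69972382e-02,
        2.93808512e-02, -6.16177999e-05]), 'tool_pos': array([0.26235349, 0.53937508, 0.40378126]), 'orientation': array([ 2.66275351e+00,  1.66572361e+00, -2.38023786e-03]), 'force': array([ 0.93203507,  0.07009364, -0.117308  ]), 'wrist_torque': array([ 0.00872716,  0.06716601, -0.03352183]), 'opening': 0.09296771731487093}
```

View pics/scene0.png

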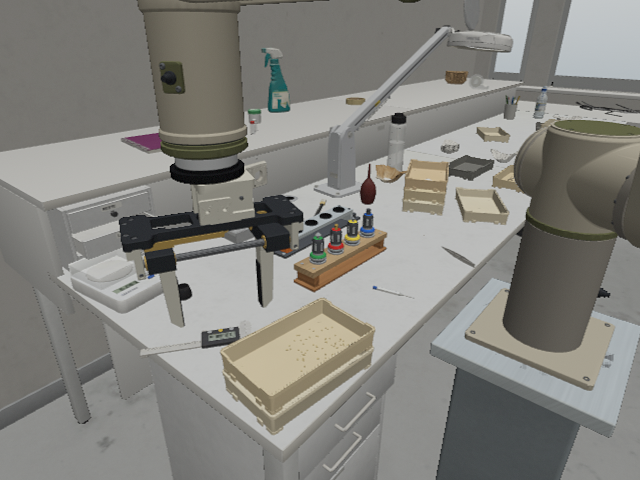

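View pics/top0.png

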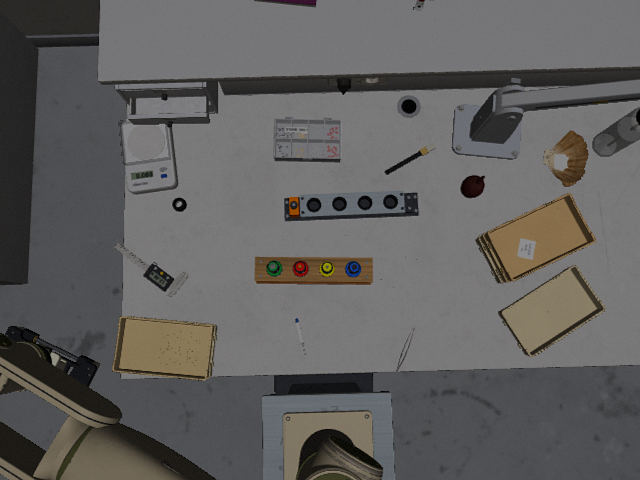

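The top view shows the stand at about (314,270) holding green, red, yellow and blue from left to right. The magazine is at about (350,205) with the orange stop on its left, +y end. Next I'll measure these.

```bash
cat > h.py <<'E'
import cv2,numpy as np
from plant import robot
def toworld(c,uv,z):
    K,T=np.array(c["intrinsics"]),np.array(c["T"])
    d=T[:3,:3]@np.linalg.solve(K,[uv[0],uv[1],1]); o=T[:3,3]
    return o+d*(z-o[2])/d[2]
def proj(c,p):
    K,T=np.array(c["intrinsics"]),np.array(c["T"])
    q=K@(T[:3,:3].T@(np.array(p)-T[:3,3])); return q[:2]/q[2]
E
python3 - <<'E'
from h import *
c=robot.read_camera("top"); im=c["pixels"]
a=cv2.resize(im[170:300,240:440],None,fx=4,fy=4,interpolation=cv2.INTER_CUBIC); cv2.imwrite("pics/z0.png",a)
h=cv2.cvtColor(im,cv2.COLOR_BGR2HSV); sub=np.zeros(im.shape[:2],bool)
sub[255:285,258:370]=1
for n,lo,hi in (("g",45,90),("r",-8,8),("y",22,34),("b",100,130)):
    H=h[...,0].astype(int); H=np.where(H>170,H-180,H)
    m=sub&(H>=lo)&(H<=hi)&(h[...,1]>150)&(h[...,2]>60)
    n_,lab,st,ce=cv2.connectedComponentsWithStats(m.astype(np.uint8))
    print(n,[(st[i,:5].tolist(),ce[i].round(1).tolist()) for i in range(1,n_) if st[i,4]>5])
# pockets
m=np.zeros(im.shape[:2],np.uint8); g=im.max(2); m[190:222,300:402]=(g[190:222,300:402]<60)
n_,lab,st,ce=cv2.connectedComponentsWithStats(m)
for i in range(1,n_):
    if st[i,4]>30: print(st[i].tolist(),ce[i].round(2),toworld(c,ce[i],.05).round(4))
m=((h[...,0]<20)&(h[...,1]>180)&(h[...,2]>120)).astype(np.uint8); m[:190]=0;m[222:]=0
n_,lab,st,ce=cv2.connectedComponentsWithStats(m)
for i in range(1,n_):
    if st[i,4]>30: print("stop",st[i].tolist(),ce[i].round(2),toworld(c,ce[i],.05).round(4))
E
```

```text
g [([267, 261, 15, 15, 59], [275.7, 270.4]), ([269, 262, 8, 9, 23], [273.4, 267.0])]
r [([292, 261, 16, 16, 136], [300.0, 268.6])]
y [([319, 262, 16, 15, 139], [326.5, 268.9])]
b [([346, 262, 15, 15, 115], [352.6, 269.4])]
[383, 195, 15, 14, 167] [390.04 201.49] [ 0.6167 -0.173   0.05  ]
[332, 197, 15, 14, 165] [338.96 203.49] [ 0.6153 -0.0452  0.05  ]
[358, 196, 14, 14, 161] [364.61 202.41] [ 0.6162 -0.1094  0.05  ]
[307, 198, 14, 14, 165] [313.53 204.61] [0.6142 0.0184 0.05  ]
[300, 213, 102, 8, 364] [350.83 216.2 ] [ 0.5821 -0.0737  0.05  ]
stop [289, 197, 9, 7, 42] [293.   199.05] [0.6299 0.0693 0.05  ]
stop [289, 207, 10, 8, 56] [293.96 211.14] [0.599  0.0676 0.05  ]
```

View pics/z0.png

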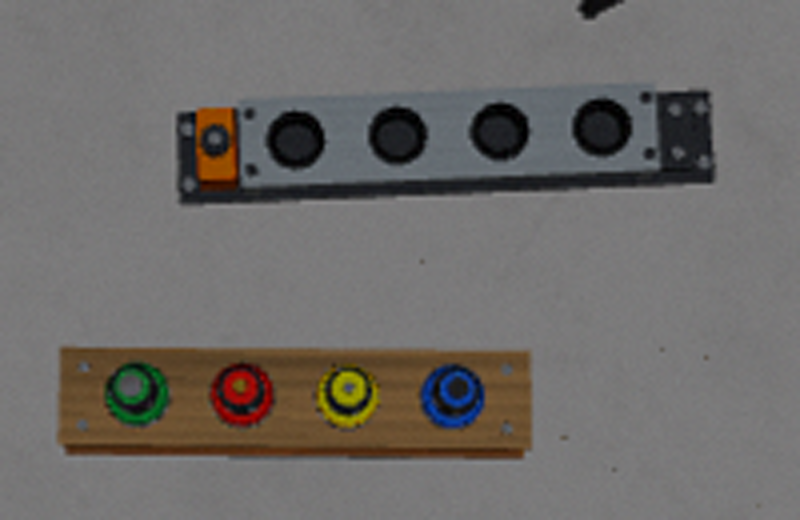

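Run:
```python
from h import *
c=robot.read_camera("top")
col=[(274,268),(299.5,268.5),(326.5,269),(353,269)]
zc=[(138,394),(241,394),(348,397),(453,396)]; zd=[(131,382),(240,381),(347,386),(455,384)]
f=lambda p:((p[0]+.5)/4-.5+240,(p[1]+.5)/4-.5+170)
for a,b,d in zip(col,zc,zd): print(toworld(c,a,.069)[:2].round(4),toworld(c,f(b),.069)[:2].round(4),toworld(c,f(d),.108)[:2].round(4))
P=np.array([(390.04,201.49),(364.61,202.41),(338.96,203.49),(313.53,204.61)])
W=np.array([toworld(c,p,.05)[:2] for p in P]); m=W.mean(0);d=W[3]-W[0];d/=np.linalg.norm(d)
print("mag",m,d,[ (m+d*s).round(4).tolist() for s in(-.096,-.032,.032,.096)],"stop",m+d*.146)
st=[(60,347),(530,350),(528,450),(58,443)]
print("stand corners",[toworld(c,f(p),.05)[:2].round(4).tolist() for p in st])
# scene camera cross-check
s=robot.read_camera("scene")
for dw in [(0.4517,.117)]: pass
a=cv2.resize(s["pixels"][190:310,250:410],None,fx=5,fy=5,interpolation=cv2.INTER_CUBIC); cv2.imwrite("pics/s1.png",a)
```

```text
[0.4563 0.1186] [0.456  0.1183] [0.4594 0.1195]
[0.4534 0.0568] [0.4542 0.0559] [0.4582 0.0552]
[ 0.4503 -0.0086] [ 0.4506 -0.0089] [ 0.4534 -0.0077]
[ 0.4484 -0.0728] [ 0.4494 -0.0725] [ 0.4528 -0.0713]
mag [ 0.61559329 -0.07732138] [-0.01276031  0.99991858] [[0.6168, -0.1733], [0.616, -0.1093], [0.6152, -0.0453], [0.6144, 0.0187]] stop [0.61373029 0.06866674]
stand corners [[0.4883, 0.1672], [0.4782, -0.1223], [0.4167, -0.1184], [0.4292, 0.1691]]
```

View pics/s1.png

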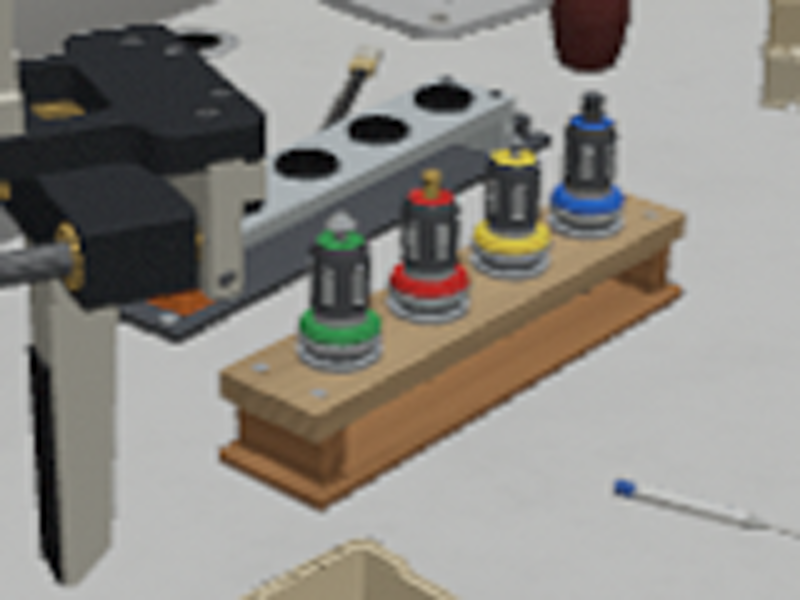

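Stop end is +y. The pockets, in order, are at about (.614,.019), (.615,-.045), (.616,-.109) and (.617,-.173). Now I'll yaw the tool so the jaws open along world x.

Request:
{"op": "arm_command", "data": {"motion": [{"slide": [0, 0, 0], "turn": [0, 0, 0.22]}, {"slide": [0, 0, 0], "turn": [0, 0, 0.22]}, {"slide": [0, 0, 0], "turn": [0, 0, 0.22]}, {"slide": [0, 0, 0], "turn": [0, 0, 0.22]}, {"slide": [0, 0, 0], "turn": [0, 0, 0.22]}], "gripper": 75, "grip_force": 25}}

```text
t: 0.67
tool_pos: [0.2625, 0.5395, 0.4045]
orientation: [3.018, 0.872, -0.0]
force: [0.9, -1.1, -0.5]
opening: 0.0704
```

Request:
{"op": "arm_command", "data": {"motion": [{"slide": [0, 0, 0], "turn": [0, 0, 0.22]}, {"slide": [0, 0, 0], "turn": [0, 0, 0.22]}, {"slide": [0, 0, 0], "turn": [0, 0, 0.22]}, {"slide": [0, 0, 0], "turn": [0, 0, 0.22]}, {"slide": [0, 0, 0], "turn": [0, 0, 0.22]}]}}

```text
t: 1.08
tool_pos: [0.2624, 0.5395, 0.4046]
orientation: [3.141, 0.02, -0.0]
force: [0.8, -0.4, 0.2]
opening: 0.0696
```

Request:
{"op": "arm_command", "data": {"motion": [{"slide": [0.03, 0.092, 0], "turn": [0, 0, 0]}, {"slide": [0.03, 0.092, 0], "turn": [0, 0, 0]}, {"slide": [0.03, 0.092, 0], "turn": [0, 0, 0]}, {"slide": [0.03, 0.092, 0], "turn": [0, 0, 0]}, {"slide": [0.03, 0.092, 0], "turn": [0, 0, 0]}]}}

```text
t: 1.5
tool_pos: [0.3258, 0.3551, 0.4045]
orientation: [3.141, 0.029, -0.0]
force: [1.4, -0.1, -0.4]
opening: 0.0701
```

Request:
{"op": "arm_command", "data": {"motion": [{"slide": [0.03, 0.092, 0], "turn": [0, 0, 0]}, {"slide": [0.03, 0.092, 0], "turn": [0, 0, 0]}, {"slide": [0.03, 0.092, 0], "turn": [0, 0, 0]}, {"slide": [0.03, 0.092, 0], "turn": [0, 0, 0]}, {"slide": [0.03, 0.092, 0], "turn": [0, 0, 0]}]}}

```text
t: 1.92
tool_pos: [0.3891, 0.172, 0.4049]
orientation: [-3.141, -0.029, -0.001]
force: [0.7, -0.9, 0.3]
opening: 0.0698
```

Request:
{"op": "arm_command", "data": {"motion": [{"slide": [0.03, 0.092, 0], "turn": [0, 0, 0]}, {"slide": [0.03, 0.092, 0], "turn": [0, 0, 0]}, {"slide": [0.03, 0.092, 0], "turn": [0, 0, 0]}, {"slide": [0.03, 0.092, 0], "turn": [0, 0, 0]}, {"slide": [0.03, 0.092, 0], "turn": [0, 0, 0.03]}]}}

```text
t: 2.33
tool_pos: [0.4525, -0.0111, 0.405]
orientation: [3.142, 0.005, 0.001]
force: [0.7, 1.4, -0.4]
opening: 0.0699
```

Request:
{"op": "arm_command", "data": {"motion": [{"slide": [0, 0, 0.04], "turn": [0, 0, 0]}, {"slide": [0, 0, 0.04], "turn": [0, 0, 0]}, {"slide": [0, 0, 0], "turn": [0, 0, 0]}, {"slide": [0, 0, 0], "turn": [0, 0, 0]}, {"slide": [0, 0, 0], "turn": [0, 0, 0]}]}}

```text
t: 2.75
tool_pos: [0.4524, -0.0088, 0.3735]
orientation: [3.142, 0.006, 0.001]
force: [-0.3, -0.1, 0.5]
opening: 0.0701
```

Run:
```python
from h import *
s=robot.read_camera("scene");st=robot.read_state();print(st["tool_pos"],st["orientation"],st["q"])
a=cv2.resize(s["pixels"][100:320,220:460],None,fx=3,fy=2.7,interpolation=cv2.INTER_CUBIC)
a=cv2.resize(s["pixels"][110:310,240:460],None,fx=3,fy=3,interpolation=cv2.INTER_CUBIC); cv2.imwrite("pics/s2.png",a)
```

```text
[ 0.4525748  -0.00869616  0.3738702 ] [3.14138496e+00 6.25009466e-03 2.19544112e-03] [-1.32559815e-01 -2.64623384e-01  1.92182063e+00 -1.14386564e-05
  1.48298336e+00 -1.36538011e-01]
```

View pics/s2.png

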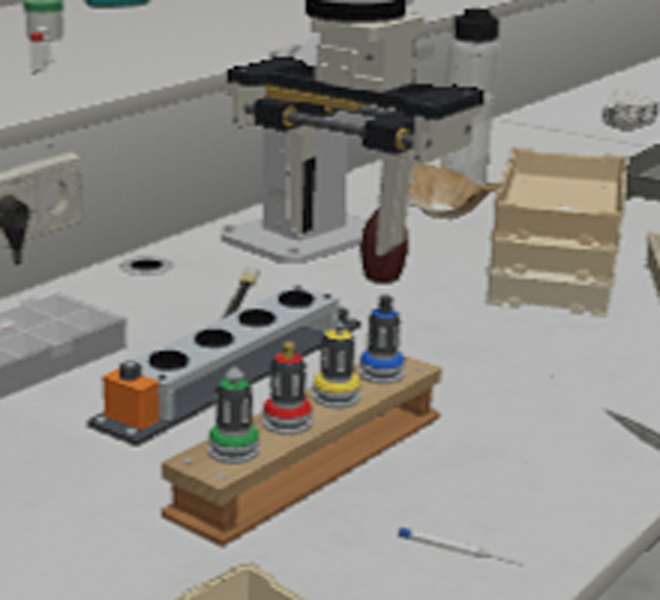

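Run:
```python
from h import *
s=robot.read_camera("scene")
f=lambda p:((p[0]+.5)/3-.5+240,(p[1]+.5)/3-.5+110)
for n,p in (("g",(235,384)),("r",(290,358)),("y",(340,333)),("b",(386,312))): print(n,toworld(s,f(p),.108)[:2].round(4))
for p in ((169,359),(214,338),(257,317),(295,299)): print("pk",toworld(s,f(p),.05)[:2].round(4))
```

```text
g [0.4588 0.1192]
r [0.4565 0.0545]
y [ 0.456  -0.0119]
b [ 0.4529 -0.0745]
pk [0.6148 0.0214]
pk [ 0.6151 -0.0406]
pk [ 0.617  -0.1061]
pk [ 0.6178 -0.1672]
```

Both cameras agree to within about 3 mm, with yellow at about (.4535,-.009). Descending to grasp height.

Request:
{"op": "arm_command", "data": {"motion": [{"slide": [0.003, 0, 0.06], "turn": [0, 0, 0]}, {"slide": [0, 0, 0.06], "turn": [0, 0, 0]}, {"slide": [0, 0, 0.06], "turn": [0, 0, 0]}, {"slide": [0, 0, 0.06], "turn": [0, 0, 0]}, {"slide": [0, 0, 0.035], "turn": [0, 0, 0]}]}}

```text
t: 3.27
tool_pos: [0.4531, -0.0085, 0.2611]
orientation: [-3.141, -0.007, 0.002]
force: [0.4, -0.9, 0.0]
opening: 0.0699
```

Request:
{"op": "arm_command", "data": {"motion": [{"slide": [0, 0, 0], "turn": [0, 0, 0]}, {"slide": [0, 0, 0], "turn": [0, 0, 0]}, {"slide": [0, 0, 0], "turn": [0, 0, 0]}, {"slide": [0, 0, 0], "turn": [0, 0, 0]}, {"slide": [0, 0, 0], "turn": [0, 0, 0]}], "gripper": 40}}

```text
t: 3.68
tool_pos: [0.4543, -0.0091, 0.2644]
orientation: [3.141, 0.005, 0.004]
force: [0.4, -0.4, 0.5]
opening: 0.0413
```

Run:
```python
from h import *
s=robot.read_camera("scene");st=robot.read_state();print(st["tool_pos"],st["force"],st["opening"])
a=cv2.resize(s["pixels"][160:280,280:420],None,fx=5,fy=5,interpolation=cv2.INTER_CUBIC); cv2.imwrite("pics/s3.png",a)
```

```text
[ 0.45418396 -0.00915958  0.26410922] [-0.33421203 -0.17711465  0.11893199] 0.039170125458225034
```

View pics/s3.png

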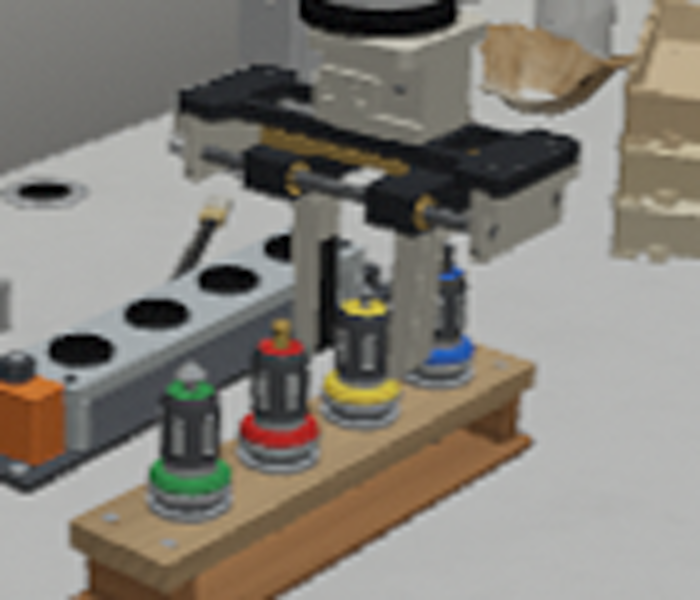

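The yellow nut sits between the jaws with no contact at 39 mm opening. Closing now.

Request:
{"op": "arm_command", "data": {"motion": [{"slide": [0, 0, 0], "turn": [0, 0, 0]}, {"slide": [0, 0, 0], "turn": [0, 0, 0]}, {"slide": [0, 0, 0], "turn": [0, 0, 0]}, {"slide": [0, 0, 0], "turn": [0, 0, 0]}, {"slide": [0, 0, 0], "turn": [0, 0, 0]}], "gripper": 20, "grip_force": 25}}

```text
t: 4.15
tool_pos: [0.4538, -0.0092, 0.2632]
orientation: [3.142, 0.005, 0.001]
force: [-1.1, 0.2, 5.0]
opening: 0.0275
```

Request:
{"op": "arm_command", "data": {"motion": [{"slide": [0, 0, -0.01], "turn": [0, 0, 0]}, {"slide": [0, 0, -0.02], "turn": [0, 0, 0]}, {"slide": [0, 0, -0.04], "turn": [0, 0, 0]}, {"slide": [0, 0, -0.06], "turn": [0, 0, 0]}, {"slide": [0, 0, -0.06], "turn": [0, 0, 0]}]}}

```text
t: 4.57
tool_pos: [0.4529, -0.009, 0.339]
orientation: [-3.141, -0.005, 0.004]
force: [0.1, 0.4, -2.3]
opening: 0.0279
```

Request:
{"op": "arm_command", "data": {"motion": [{"slide": [0, 0, -0.06], "turn": [0, 0, 0]}, {"slide": [0, 0, -0.04], "turn": [0, 0, 0]}, {"slide": [0, 0, 0], "turn": [0, 0, 0]}, {"slide": [0, 0, 0], "turn": [0, 0, 0]}, {"slide": [0, 0, 0], "turn": [0, 0, 0]}]}}

```text
t: 4.98
tool_pos: [0.4532, -0.0091, 0.3774]
orientation: [-3.141, -0.005, 0.003]
force: [0.4, 0.0, -2.3]
opening: 0.0276
```

Run:
```python
from h import *
s=robot.read_camera("scene");st=robot.read_state();print(st["tool_pos"],st["force"],st["opening"])
a=cv2.resize(s["pixels"][110:280,270:420],None,fx=4,fy=3.5,interpolation=cv2.INTER_CUBIC); cv2.imwrite("pics/s4.png",a)
```

```text
[ 0.45304318 -0.00905434  0.37694927] [-0.08794755  0.31882401 -2.84223536] 0.02731422562107022
```

View pics/s4.png

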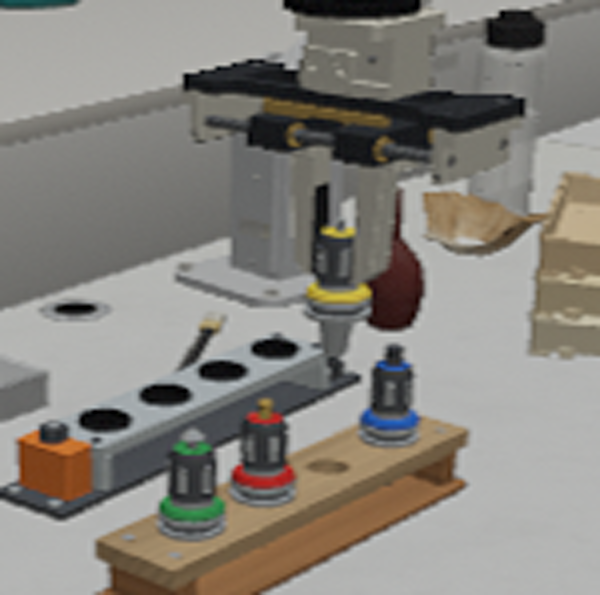

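Lifted and held upright: 27.5 mm opening, -2.3 N. Moving to the first pocket.

Request:
{"op": "arm_command", "data": {"motion": [{"slide": [0.05, -0.014, 0], "turn": [0, 0, 0]}, {"slide": [0.085, -0.014, 0], "turn": [0, 0, 0]}, {"slide": [0.09, -0.014, 0], "turn": [0, 0, 0]}, {"slide": [0.09, -0.014, 0], "turn": [0, 0, 0]}, {"slide": [0.089, -0.014, 0], "turn": [0, 0, 0]}]}}

```text
t: 5.45
tool_pos: [0.6162, 0.0197, 0.3762]
orientation: [-3.141, -0.005, 0.005]
force: [-0.2, -1.3, -1.2]
opening: 0.0276
```

Request:
{"op": "arm_command", "data": {"motion": [{"slide": [0, 0, 0], "turn": [0, 0, 0]}, {"slide": [0, 0, 0.04], "turn": [0, 0, 0]}, {"slide": [0, 0, 0.04], "turn": [0, 0, 0]}, {"slide": [0, 0, 0.04], "turn": [0, 0, 0]}, {"slide": [0, 0, 0], "turn": [0, 0, 0]}]}}

```text
t: 5.87
tool_pos: [0.6131, 0.0195, 0.3244]
orientation: [-3.141, -0.005, 0.015]
force: [-0.5, 0.2, -2.8]
opening: 0.0275
```

Run:
```python
from h import *
s=robot.read_camera("scene");t=robot.read_camera("top");st=robot.read_state();print(st["tool_pos"],st["force"],st["opening"],st["orientation"])
a=cv2.resize(s["pixels"][110:260,240:390],None,fx=4,fy=4,interpolation=cv2.INTER_CUBIC); cv2.imwrite("pics/s5.png",a)
```

```text
[0.61425791 0.01935959 0.32880412] [ 0.5942544   0.31889049 -2.0307764 ] 0.027649358009205174 [-3.14135964 -0.00463792  0.00640748]
```

View pics/s5.png

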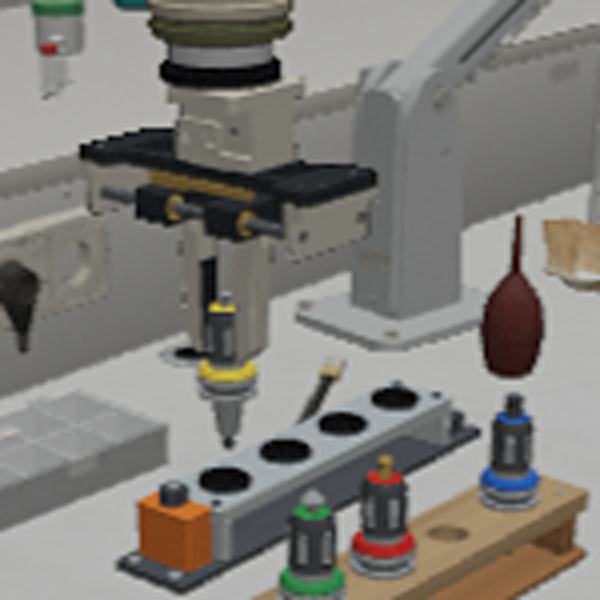

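Run:
```python
from h import *
s=robot.read_camera("scene")
f=lambda p:((p[0]+.5)/4-.5+240,(p[1]+.5)/4-.5+110)
print("stud",toworld(s,f((228,446)),.077)," pocket",toworld(s,f((225,480)),.05))
```

```text
stud [0.60807034 0.02588217 0.077     ]  pocket [0.61379845 0.02303856 0.05      ]
```

Request:
{"op": "arm_command", "data": {"motion": [{"slide": [0, 0, 0.03], "turn": [0, 0, 0]}, {"slide": [0, 0, 0.03], "turn": [0, 0, 0]}, {"slide": [0, 0, 0.03], "turn": [0, 0, 0]}, {"slide": [0, 0, 0.03], "turn": [0, 0, 0]}, {"slide": [0, 0, 0.015], "turn": [0, 0, 0]}]}}

```text
t: 6.43
tool_pos: [0.6142, 0.0194, 0.2737]
orientation: [-3.141, -0.005, 0.005]
force: [0.5, -0.5, -2.8]
opening: 0.0275
```

Request:
{"op": "arm_command", "data": {"motion": [{"slide": [0, 0, 0.008], "turn": [0, 0, 0]}, {"slide": [0, 0, 0.008], "turn": [0, 0, 0]}, {"slide": [0, 0, 0.006], "turn": [0, 0, 0]}, {"slide": [0, 0, 0], "turn": [0, 0, 0]}, {"slide": [0, 0, 0], "turn": [0, 0, 0]}]}}

```text
t: 6.85
tool_pos: [0.6152, 0.0194, 0.2683]
orientation: [3.142, 0.005, 0.001]
force: [0.1, 0.8, -2.4]
opening: 0.0276
```

Run:
```python
from h import *
s=robot.read_camera("scene");st=robot.read_state();print(st["tool_pos"],st["force"],st["opening"],st["orientation"])
a=cv2.resize(s["pixels"][130:260,240:390],None,fx=5,fy=4.5,interpolation=cv2.INTER_CUBIC); cv2.imwrite("pics/s6.png",a)
```

```text
[0.61530527 0.01936756 0.26845387] [ 0.1961118   0.29443016 -2.01566171] 0.027462220270550005 [3.14156297e+00 4.72010916e-03 1.19718044e-03]
```

View pics/s6.png

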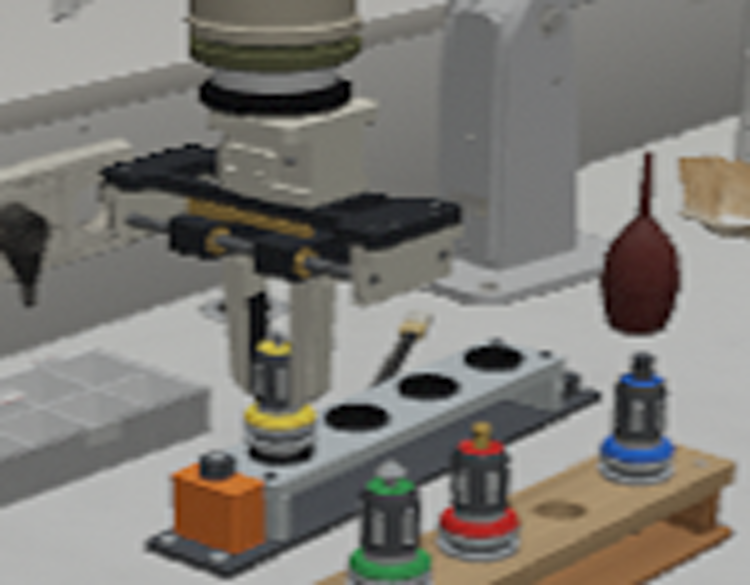

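Request:
{"op": "arm_command", "data": {"motion": [{"slide": [0, 0, 0.005], "turn": [0, 0, 0]}, {"slide": [0, 0, 0.005], "turn": [0, 0, 0]}, {"slide": [0, 0, 0.003], "turn": [0, 0, 0]}, {"slide": [0, 0, 0], "turn": [0, 0, 0]}, {"slide": [0, 0, 0], "turn": [0, 0, 0]}]}}

```text
t: 7.32
tool_pos: [0.6152, 0.0193, 0.2633]
orientation: [3.141, 0.005, 0.001]
force: [-2.0, 0.1, 2.1]
opening: 0.0274
```

Contact at z=.2633, matching the grasp height, so it's seated. Releasing and rising.

Request:
{"op": "arm_command", "data": {"motion": [{"slide": [0, 0, 0], "turn": [0, 0, 0]}, {"slide": [0, 0, 0], "turn": [0, 0, 0]}, {"slide": [0, 0, 0], "turn": [0, 0, 0]}, {"slide": [0, 0, 0], "turn": [0, 0, 0]}, {"slide": [0, 0, 0], "turn": [0, 0, 0]}], "gripper": 60}}

```text
t: 7.73
tool_pos: [0.6151, 0.0194, 0.2626]
orientation: [3.142, 0.005, -0.0]
force: [-0.4, -0.9, -0.2]
opening: 0.0541
```

Request:
{"op": "arm_command", "data": {"motion": [{"slide": [0, 0, -0.03], "turn": [0, 0, 0]}, {"slide": [0, 0, -0.06], "turn": [0, 0, 0]}, {"slide": [0, 0, -0.09], "turn": [0, 0, 0]}, {"slide": [0, 0, -0.06], "turn": [0, 0, 0]}, {"slide": [0, 0, -0.03], "turn": [0, 0, 0]}]}}

```text
t: 8.15
tool_pos: [0.6159, 0.0194, 0.3764]
orientation: [3.141, 0.005, 0.01]
force: [0.4, 0.3, 0.6]
opening: 0.0559
```

Run:
```python
from h import *
s=robot.read_camera("scene");st=robot.read_state();print(st["tool_pos"],st["force"],st["opening"],st["orientation"])
a=cv2.resize(s["pixels"][130:260,240:390],None,fx=5,fy=4.5,interpolation=cv2.INTER_CUBIC); cv2.imwrite("pics/s7.png",a)
```

```text
[0.61625923 0.01933797 0.37741131] [ 0.23522025 -1.69824251  2.99248353] 0.055879187259619933 [3.14111421 0.0047686  0.01320502]
```

View pics/s7.png

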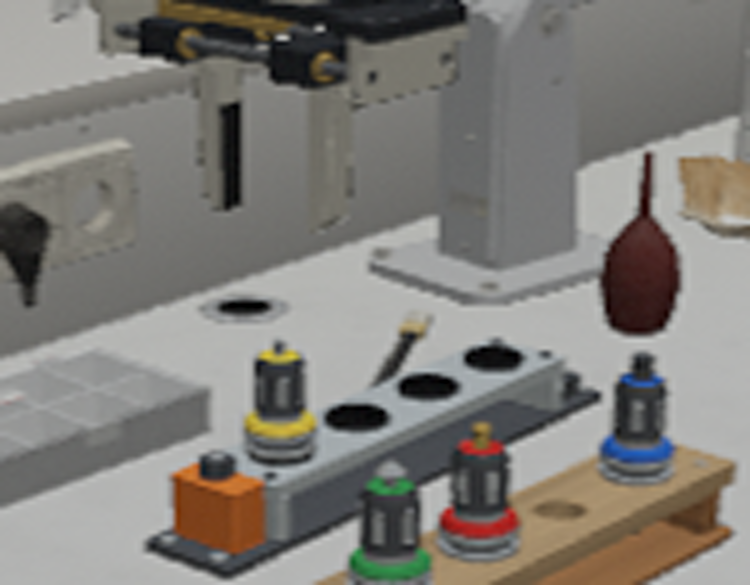

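Yellow is seated upright in the pocket beside the stop. Next is red.

Request:
{"op": "arm_command", "data": {"motion": [{"slide": [-0.06, -0.018, 0], "turn": [0, 0, 0]}, {"slide": [-0.085, -0.018, 0], "turn": [0, 0, 0]}, {"slide": [-0.085, -0.018, 0], "turn": [0, 0, 0]}, {"slide": [-0.085, -0.018, 0], "turn": [0, 0, 0]}, {"slide": [-0.082, -0.018, 0], "turn": [0, 0, 0]}], "gripper": 60}}

```text
t: 8.62
tool_pos: [0.4542, 0.0551, 0.3689]
orientation: [3.142, 0.004, -0.004]
force: [0.0, 1.2, 0.1]
opening: 0.056
```

Request:
{"op": "arm_command", "data": {"motion": [{"slide": [0, 0, 0], "turn": [0, 0, 0]}, {"slide": [0, 0, 0.02], "turn": [0, 0, 0]}, {"slide": [0, 0, 0.02], "turn": [0, 0, 0]}, {"slide": [0, 0, 0], "turn": [0, 0, 0]}, {"slide": [0, 0, 0], "turn": [0, 0, 0]}]}}

```text
t: 9.03
tool_pos: [0.4566, 0.0546, 0.3534]
orientation: [3.141, 0.004, -0.004]
force: [0.0, 0.3, 0.2]
opening: 0.0557
```

Run:
```python
from h import *
st=robot.read_state();print(st["tool_pos"],st["force"],st["opening"],st["orientation"])
```

```text
[0.45663599 0.05463609 0.35343081] [0.00574952 0.31108663 0.23695811] 0.05570420292257017 [ 3.14149354  0.00397281 -0.00362964]
```

Request:
{"op": "arm_command", "data": {"motion": [{"slide": [0, -0.002, 0.05], "turn": [0, 0, 0]}, {"slide": [0, 0, 0.05], "turn": [0, 0, 0]}, {"slide": [0, 0, 0.05], "turn": [0, 0, 0]}, {"slide": [0, 0, 0.05], "turn": [0, 0, 0]}, {"slide": [0, 0, 0.024], "turn": [0, 0, 0]}]}}

```text
t: 9.45
tool_pos: [0.4559, 0.0555, 0.2624]
orientation: [3.142, 0.004, -0.006]
force: [0.1, -0.0, -0.2]
opening: 0.0558
```

Request:
{"op": "arm_command", "data": {"motion": [{"slide": [0, 0, 0], "turn": [0, 0, 0]}, {"slide": [0, 0, 0], "turn": [0, 0, 0]}, {"slide": [0, 0, 0], "turn": [0, 0, 0]}, {"slide": [0, 0, 0], "turn": [0, 0, 0]}, {"slide": [0, 0, 0], "turn": [0, 0, 0]}], "gripper": 42}}

```text
t: 9.87
tool_pos: [0.4569, 0.0557, 0.2665]
orientation: [-3.142, -0.005, -0.004]
force: [-1.0, 0.8, -0.4]
opening: 0.0397
```

Run:
```python
from h import *
s=robot.read_camera("scene");st=robot.read_state();print(st["tool_pos"],st["force"],st["opening"])
a=cv2.resize(s["pixels"][160:280,270:410],None,fx=5,fy=5,interpolation=cv2.INTER_CUBIC); cv2.imwrite("pics/s8.png",a)
```

```text
[0.45669341 0.05571418 0.26627559] [-0.04359956  0.22728851  0.00737419] 0.03899320548044307
```

View pics/s8.png

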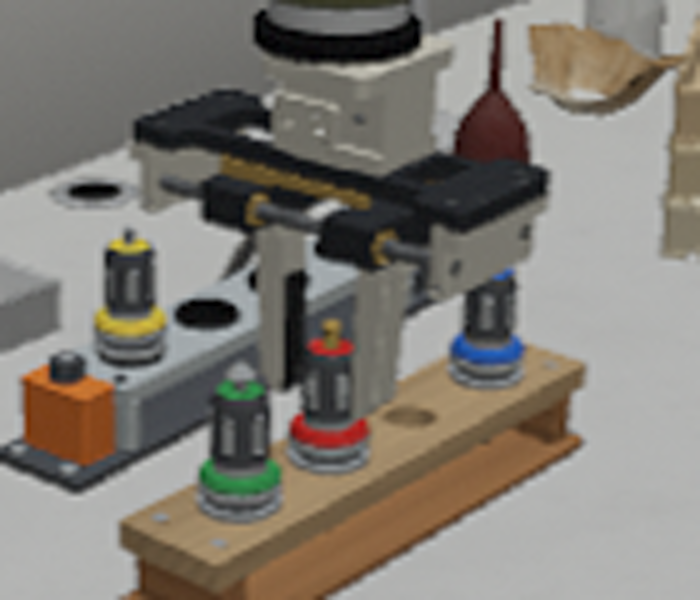

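Red nut is between the jaws. Closing and lifting.

Request:
{"op": "arm_command", "data": {"motion": [{"slide": [0, 0, 0.005], "turn": [0, 0, 0]}, {"slide": [0, 0, 0], "turn": [0, 0, 0]}, {"slide": [0, 0, 0], "turn": [0, 0, 0]}, {"slide": [0, 0, 0], "turn": [0, 0, 0]}, {"slide": [0, 0, 0], "turn": [0, 0, 0]}], "gripper": 20}}

```text
t: 10.33
tool_pos: [0.4562, 0.0557, 0.2632]
orientation: [3.142, 0.005, -0.0]
force: [-0.8, -1.2, 0.7]
opening: 0.0277
```

Request:
{"op": "arm_command", "data": {"motion": [{"slide": [0, 0, -0.01], "turn": [0, 0, 0]}, {"slide": [0, 0, -0.03], "turn": [0, 0, 0]}, {"slide": [0, 0, -0.06], "turn": [0, 0, 0]}, {"slide": [0, 0, -0.08], "turn": [0, 0, 0]}, {"slide": [0, 0, -0.08], "turn": [0, 0, 0]}]}}

```text
t: 10.75
tool_pos: [0.4554, 0.0557, 0.3673]
orientation: [-3.142, -0.005, 0.005]
force: [0.9, -0.4, -2.1]
opening: 0.0276
```

Request:
{"op": "arm_command", "data": {"motion": [{"slide": [0, 0, -0.06], "turn": [0, 0, 0]}, {"slide": [0, 0, -0.02], "turn": [0, 0, 0]}, {"slide": [0, 0, 0], "turn": [0, 0, 0]}, {"slide": [0, 0, 0], "turn": [0, 0, 0]}, {"slide": [0, 0, 0], "turn": [0, 0, 0]}]}}

```text
t: 11.17
tool_pos: [0.4556, 0.0557, 0.3968]
orientation: [3.142, 0.005, -0.006]
force: [0.1, -0.2, -2.3]
opening: 0.0278
```

Run:
```python
from h import *
st=robot.read_state();print(st["tool_pos"],st["force"],st["opening"],st["orientation"])
```

```text
[0.45563487 0.05566539 0.39675344] [ 0.1072424  -0.20135895 -2.25939031] 0.027755737092269788 [ 3.141528    0.00471264 -0.0055328 ]
```

Request:
{"op": "arm_command", "data": {"motion": [{"slide": [0.04, 0.025, 0], "turn": [0, 0, 0]}, {"slide": [0.08, 0.05, 0], "turn": [0, 0, 0]}, {"slide": [0.08, 0.05, 0], "turn": [0, 0, 0]}, {"slide": [0.08, 0.05, 0], "turn": [0, 0, 0]}, {"slide": [0.08, 0.05, 0], "turn": [0, 0, 0]}]}}

```text
t: 11.58
tool_pos: [0.6013, -0.0348, 0.3961]
orientation: [-3.141, -0.005, 0.006]
force: [-0.1, -0.3, -1.1]
opening: 0.0277
```

Request:
{"op": "arm_command", "data": {"motion": [{"slide": [0.039, 0.026, 0], "turn": [0, 0, 0]}, {"slide": [0, 0, 0], "turn": [0, 0, 0]}, {"slide": [0, 0, 0.04], "turn": [0, 0, 0]}, {"slide": [0, 0, 0.06], "turn": [0, 0, 0]}, {"slide": [0, 0, 0.06], "turn": [0, 0, 0]}]}}

```text
t: 12.0
tool_pos: [0.6155, -0.0439, 0.3329]
orientation: [-3.141, -0.005, 0.003]
force: [0.9, -0.2, -2.8]
opening: 0.0276
```

Run:
```python
from h import *
s=robot.read_camera("scene");st=robot.read_state();print(st["tool_pos"],st["force"],st["opening"],st["orientation"])
a=cv2.resize(s["pixels"][130:260,240:390],None,fx=5,fy=4.5,interpolation=cv2.INTER_CUBIC); cv2.imwrite("pics/s9.png",a)
```

```text
[ 0.61356155 -0.04362681  0.32602994] [-2.38758798  0.69990585 -6.94120613] 0.027617691707844186 [-3.13976374 -0.00471523  0.01650255]
```

View pics/s9.png

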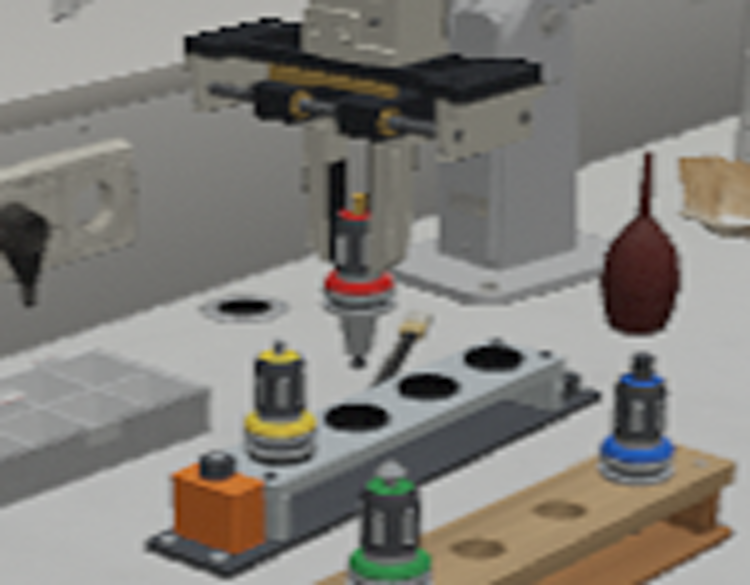

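Request:
{"op": "arm_command", "data": {"motion": [{"slide": [0, 0.003, 0.02], "turn": [0, 0, 0]}, {"slide": [0, 0, 0.04], "turn": [0, 0, 0]}, {"slide": [0, 0, 0.04], "turn": [0, 0, 0]}, {"slide": [0, 0, 0.03], "turn": [0, 0, 0]}, {"slide": [0, 0, 0.02], "turn": [0, 0, 0]}]}}

```text
t: 12.47
tool_pos: [0.6156, -0.0452, 0.2738]
orientation: [-3.141, -0.005, 0.002]
force: [-0.3, -0.2, -2.5]
opening: 0.0273
```

Request:
{"op": "arm_command", "data": {"motion": [{"slide": [0, 0, 0.006], "turn": [0, 0, 0]}, {"slide": [0, 0, 0.005], "turn": [0, 0, 0]}, {"slide": [0, 0, 0.005], "turn": [0, 0, 0]}, {"slide": [0, 0, 0], "turn": [0, 0, 0]}, {"slide": [0, 0, 0], "turn": [0, 0, 0]}]}}

```text
t: 12.88
tool_pos: [0.6164, -0.0455, 0.2696]
orientation: [3.141, 0.005, 0.002]
force: [-0.5, -0.3, -2.7]
opening: 0.028
```

Run:
```python
from h import *
s=robot.read_camera("scene");st=robot.read_state();print(st["tool_pos"],st["force"],st["opening"],st["orientation"])
a=cv2.resize(s["pixels"][130:260,240:390],None,fx=5,fy=4.5,interpolation=cv2.INTER_CUBIC); cv2.imwrite("pics/s10.png",a)
```

```text
[ 0.61638282 -0.04549441  0.26955791] [ 0.39204972  1.22776662 -2.09930678] 0.027893540248642303 [3.14138316e+00 4.68817702e-03 1.88027359e-03]
```

View pics/s10.png

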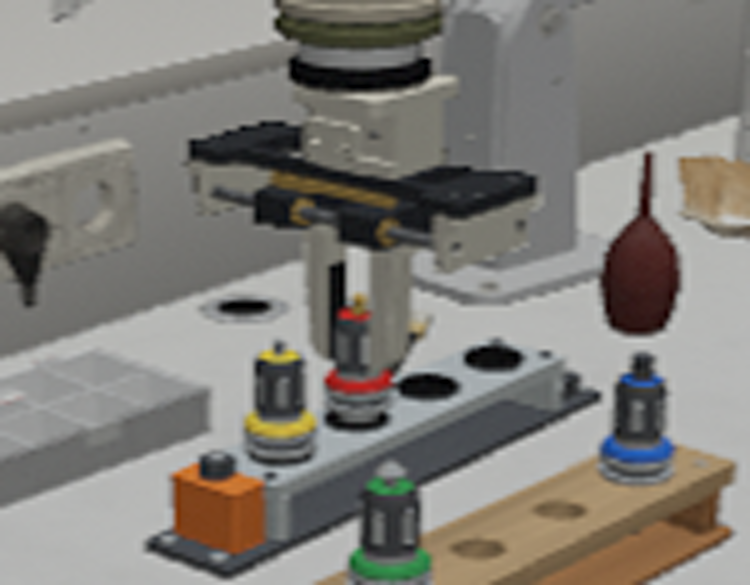

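Red is in the pocket, about 6 mm above its seat. Lowering further.

Request:
{"op": "arm_command", "data": {"motion": [{"slide": [0, 0, 0.005], "turn": [0, 0, 0]}, {"slide": [0, 0, 0.005], "turn": [0, 0, 0]}, {"slide": [0, 0, 0.005], "turn": [0, 0, 0]}, {"slide": [0, 0, 0], "turn": [0, 0, 0]}, {"slide": [0, 0, 0], "turn": [0, 0, 0]}]}}

```text
t: 13.35
tool_pos: [0.6162, -0.0454, 0.2631]
orientation: [3.141, 0.005, 0.001]
force: [-1.1, 0.5, 2.1]
opening: 0.0275
```

Request:
{"op": "arm_command", "data": {"motion": [{"slide": [0, 0, 0], "turn": [0, 0, 0]}, {"slide": [0, 0, 0], "turn": [0, 0, 0]}, {"slide": [0, 0, 0], "turn": [0, 0, 0]}, {"slide": [0, 0, 0], "turn": [0, 0, 0]}, {"slide": [0, 0, 0], "turn": [0, 0, 0]}], "gripper": 60}}

```text
t: 13.77
tool_pos: [0.6161, -0.0455, 0.2626]
orientation: [-3.142, -0.005, 0.0]
force: [-0.7, 0.1, -0.8]
opening: 0.0542
```

Request:
{"op": "arm_command", "data": {"motion": [{"slide": [0, 0, -0.03], "turn": [0, 0, 0]}, {"slide": [0, 0, -0.06], "turn": [0, 0, 0]}, {"slide": [0, 0, -0.09], "turn": [0, 0, 0]}, {"slide": [0, 0, -0.06], "turn": [0, 0, 0]}, {"slide": [0, 0, -0.03], "turn": [0, 0, 0]}]}}

```text
t: 14.18
tool_pos: [0.6169, -0.0455, 0.3764]
orientation: [3.141, 0.005, 0.01]
force: [-0.2, 0.3, 0.8]
opening: 0.0557
```

Run:
```python
from h import *
s=robot.read_camera("scene");st=robot.read_state();print(st["tool_pos"],st["force"],st["opening"],st["orientation"])
a=cv2.resize(s["pixels"][130:260,240:390],None,fx=5,fy=4.5,interpolation=cv2.INTER_CUBIC); cv2.imwrite("pics/s11.png",a)
```

```text
[ 0.61724446 -0.04557489  0.37741318] [ 1.39788977 -0.36874362  2.03370624] 0.05593772180994906 [3.14021428 0.0048135  0.01303628]
```

View pics/s11.png

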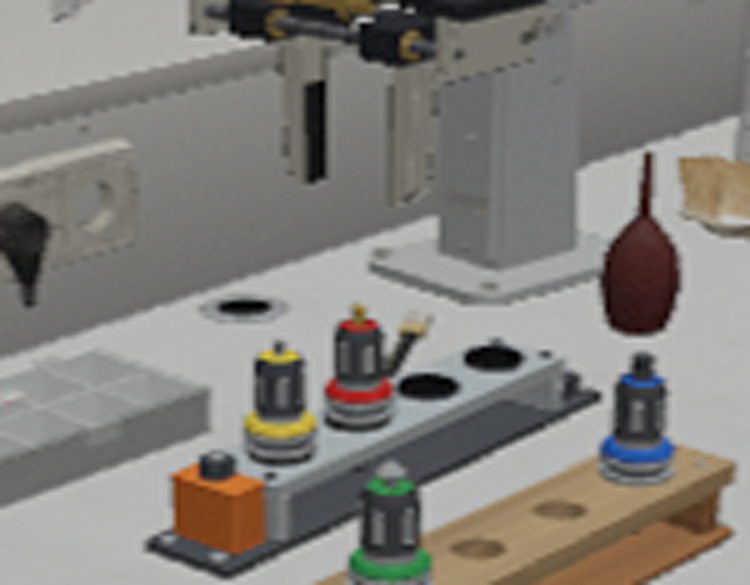

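Red is seated. Now blue.

Request:
{"op": "arm_command", "data": {"motion": [{"slide": [-0.06, 0.014, 0], "turn": [0, 0, 0]}, {"slide": [-0.088, 0.014, 0], "turn": [0, 0, 0]}, {"slide": [-0.088, 0.014, 0], "turn": [0, 0, 0]}, {"slide": [-0.088, 0.014, 0], "turn": [0, 0, 0]}, {"slide": [-0.088, 0.012, 0], "turn": [0, 0, 0]}]}}

```text
t: 14.65
tool_pos: [0.4495, -0.0731, 0.3689]
orientation: [-3.141, -0.005, 0.004]
force: [-0.2, -0.2, 1.4]
opening: 0.0556
```

Request:
{"op": "arm_command", "data": {"motion": [{"slide": [0, 0, 0], "turn": [0, 0, 0]}, {"slide": [0, 0, 0.02], "turn": [0, 0, 0]}, {"slide": [0, 0, 0.02], "turn": [0, 0, 0]}, {"slide": [0, 0, 0], "turn": [0, 0, 0]}, {"slide": [0, 0, 0], "turn": [0, 0, 0]}]}}

```text
t: 15.07
tool_pos: [0.4519, -0.073, 0.3535]
orientation: [-3.141, -0.005, 0.003]
force: [0.2, 0.1, 0.0]
opening: 0.0555
```

Request:
{"op": "arm_command", "data": {"motion": [{"slide": [0, 0, 0.05], "turn": [0, 0, 0]}, {"slide": [0, 0, 0.05], "turn": [0, 0, 0]}, {"slide": [0, 0, 0.05], "turn": [0, 0, 0]}, {"slide": [0, 0, 0.05], "turn": [0, 0, 0]}, {"slide": [0, 0, 0.026], "turn": [0, 0, 0]}]}}

```text
t: 15.48
tool_pos: [0.4513, -0.0728, 0.2618]
orientation: [-3.141, -0.006, 0.005]
force: [-0.8, 0.2, -0.4]
opening: 0.0562
```

Request:
{"op": "arm_command", "data": {"motion": [{"slide": [0, 0, 0], "turn": [0, 0, 0]}, {"slide": [0, 0, 0], "turn": [0, 0, 0]}, {"slide": [0, 0, 0], "turn": [0, 0, 0]}, {"slide": [0, 0, 0], "turn": [0, 0, 0]}, {"slide": [0, 0, 0], "turn": [0, 0, 0]}], "gripper": 42}}

```text
t: 15.9
tool_pos: [0.452, -0.0733, 0.2657]
orientation: [3.141, 0.005, 0.003]
force: [-0.5, 0.2, 0.7]
opening: 0.0395
```

Run:
```python
from h import *
s=robot.read_camera("scene");st=robot.read_state();print(st["tool_pos"],st["force"],st["opening"])
a=cv2.resize(s["pixels"][150:270,280:420],None,fx=5,fy=5,interpolation=cv2.INTER_CUBIC); cv2.imwrite("pics/s12.png",a)
```

```text
[ 0.45187875 -0.0732581   0.2654974 ] [-0.08660494 -0.20732883 -0.36044301] 0.03907427593369103
```

View pics/s12.png

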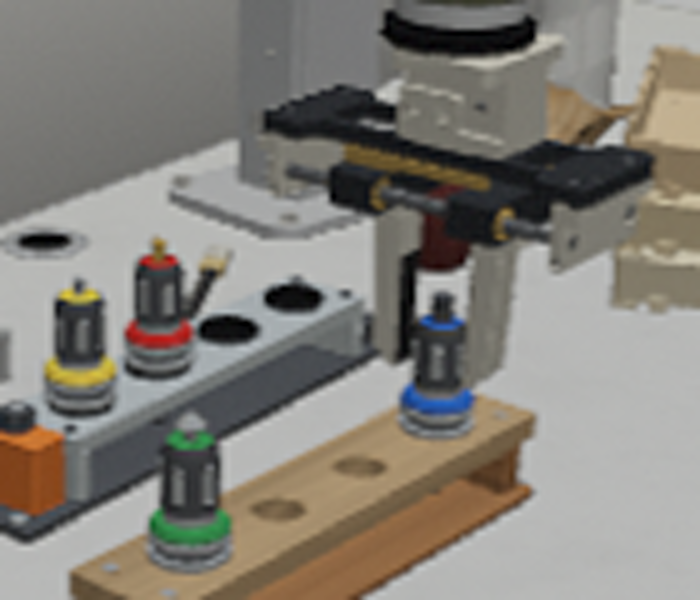

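Request:
{"op": "arm_command", "data": {"motion": [{"slide": [0, 0, 0.004], "turn": [0, 0, 0]}, {"slide": [0, 0, 0], "turn": [0, 0, 0]}, {"slide": [0, 0, 0], "turn": [0, 0, 0]}, {"slide": [0, 0, 0], "turn": [0, 0, 0]}, {"slide": [0, 0, 0], "turn": [0, 0, 0]}], "gripper": 20}}

```text
t: 16.37
tool_pos: [0.4514, -0.0731, 0.2628]
orientation: [3.142, 0.005, 0.0]
force: [0.4, 0.2, 0.2]
opening: 0.0277
```

Request:
{"op": "arm_command", "data": {"motion": [{"slide": [0, 0, -0.01], "turn": [0, 0, 0]}, {"slide": [0, 0, -0.03], "turn": [0, 0, 0]}, {"slide": [0, 0, -0.06], "turn": [0, 0, 0]}, {"slide": [0, 0, -0.08], "turn": [0, 0, 0]}, {"slide": [0, 0, -0.08], "turn": [0, 0, 0]}]}}

```text
t: 16.78
tool_pos: [0.4507, -0.0729, 0.367]
orientation: [-3.141, -0.005, 0.004]
force: [0.8, 0.2, -2.5]
opening: 0.0272
```

Request:
{"op": "arm_command", "data": {"motion": [{"slide": [0, 0, -0.06], "turn": [0, 0, 0]}, {"slide": [0, 0, -0.02], "turn": [0, 0, 0]}, {"slide": [0, 0, 0], "turn": [0, 0, 0]}, {"slide": [0, 0, 0], "turn": [0, 0, 0]}, {"slide": [0, 0, 0], "turn": [0, 0, 0]}]}}

```text
t: 17.2
tool_pos: [0.4508, -0.073, 0.3964]
orientation: [-3.141, -0.005, 0.005]
force: [0.4, -0.5, -2.3]
opening: 0.0279
```

Request:
{"op": "arm_command", "data": {"motion": [{"slide": [0.05, 0.01, 0], "turn": [0, 0, 0]}, {"slide": [0.08, 0.02, 0], "turn": [0, 0, 0]}, {"slide": [0.08, 0.02, 0], "turn": [0, 0, 0]}, {"slide": [0.08, 0.02, 0], "turn": [0, 0, 0]}, {"slide": [0.08, 0.02, 0], "turn": [0, 0, 0]}]}}

```text
t: 17.62
tool_pos: [0.6004, -0.1089, 0.3956]
orientation: [-3.141, -0.005, 0.006]
force: [0.6, -1.0, -1.7]
opening: 0.0279
```

Request:
{"op": "arm_command", "data": {"motion": [{"slide": [0.04, 0, 0], "turn": [0, 0, 0]}, {"slide": [0, 0, 0], "turn": [0, 0, 0]}, {"slide": [0, 0, 0.04], "turn": [0, 0, 0]}, {"slide": [0, 0, 0.06], "turn": [0, 0, 0]}, {"slide": [0, 0, 0.06], "turn": [0, 0, 0]}]}}

```text
t: 18.03
tool_pos: [0.6149, -0.1085, 0.3325]
orientation: [-3.141, -0.005, 0.002]
force: [0.2, 0.7, -2.0]
opening: 0.0273
```

Run:
```python
from h import *
s=robot.read_camera("scene");st=robot.read_state();print(st["tool_pos"],st["force"],st["opening"],st["orientation"])
a=cv2.resize(s["pixels"][130:260,240:390],None,fx=5,fy=4.5,interpolation=cv2.INTER_CUBIC); cv2.imwrite("pics/s13.png",a)
```

```text
[ 0.6129965  -0.10802035  0.32558007] [-2.32237695 -0.00905042 -6.80707541] 0.027646607899523095 [-3.13887568 -0.00481453  0.0161915 ]
```

View pics/s13.png

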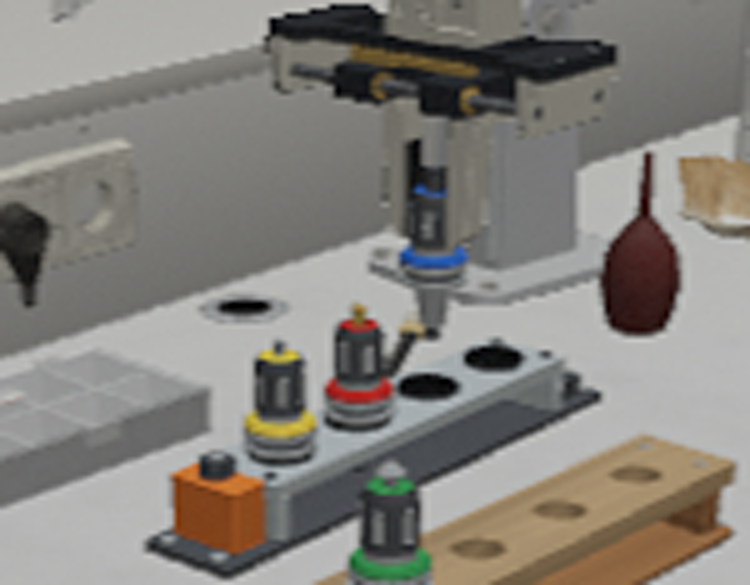

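Request:
{"op": "arm_command", "data": {"motion": [{"slide": [0.002, 0.002, 0.02], "turn": [0, 0, 0]}, {"slide": [0, 0, 0.04], "turn": [0, 0, 0]}, {"slide": [0, 0, 0.04], "turn": [0, 0, 0]}, {"slide": [0, 0, 0.03], "turn": [0, 0, 0]}, {"slide": [0, 0, 0.02], "turn": [0, 0, 0]}]}}

```text
t: 18.5
tool_pos: [0.6158, -0.1094, 0.2734]
orientation: [-3.141, -0.005, 0.003]
force: [-0.7, 0.4, -2.5]
opening: 0.0278
```

Request:
{"op": "arm_command", "data": {"motion": [{"slide": [0, 0, 0.006], "turn": [0, 0, 0]}, {"slide": [0, 0, 0.005], "turn": [0, 0, 0]}, {"slide": [0, 0, 0.005], "turn": [0, 0, 0]}, {"slide": [0, 0, 0], "turn": [0, 0, 0]}, {"slide": [0, 0, 0], "turn": [0, 0, 0]}]}}

```text
t: 18.92
tool_pos: [0.6165, -0.1095, 0.2691]
orientation: [3.141, 0.005, 0.001]
force: [-0.6, -0.1, -1.5]
opening: 0.0277
```

Run:
```python
from h import *
s=robot.read_camera("scene");st=robot.read_state();print(st["tool_pos"],st["force"],st["opening"],st["orientation"])
a=cv2.resize(s["pixels"][130:260,240:390],None,fx=5,fy=4.5,interpolation=cv2.INTER_CUBIC); cv2.imwrite("pics/s14.png",a)
```

```text
[ 0.61654525 -0.10948317  0.26911309] [-0.03143268  0.09531257 -2.15044218] 0.02749990302851916 [3.14130574e+00 4.75839105e-03 1.65731390e-03]
```

View pics/s14.png

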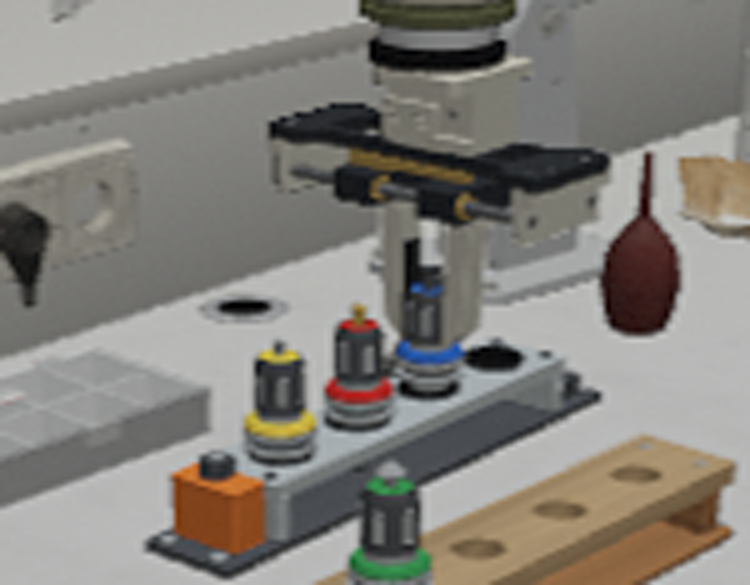

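Request:
{"op": "arm_command", "data": {"motion": [{"slide": [0, 0, 0.005], "turn": [0, 0, 0]}, {"slide": [0, 0, 0.005], "turn": [0, 0, 0]}, {"slide": [0, 0, 0.005], "turn": [0, 0, 0]}, {"slide": [0, 0, 0], "turn": [0, 0, 0]}, {"slide": [0, 0, 0], "turn": [0, 0, 0]}]}}

```text
t: 19.38
tool_pos: [0.6165, -0.1095, 0.2628]
orientation: [3.141, 0.005, 0.001]
force: [-0.4, -0.0, 2.5]
opening: 0.0275
```

Request:
{"op": "arm_command", "data": {"motion": [{"slide": [0, 0, 0], "turn": [0, 0, 0]}, {"slide": [0, 0, 0], "turn": [0, 0, 0]}, {"slide": [0, 0, 0], "turn": [0, 0, 0]}, {"slide": [0, 0, 0], "turn": [0, 0, 0]}, {"slide": [0, 0, 0], "turn": [0, 0, 0]}], "gripper": 60}}

```text
t: 19.8
tool_pos: [0.6162, -0.1094, 0.2622]
orientation: [-3.142, -0.005, 0.0]
force: [0.2, 0.2, 0.9]
opening: 0.0542
```

Request:
{"op": "arm_command", "data": {"motion": [{"slide": [0, 0, -0.03], "turn": [0, 0, 0]}, {"slide": [0, 0, -0.06], "turn": [0, 0, 0]}, {"slide": [0, 0, -0.09], "turn": [0, 0, 0]}, {"slide": [0, 0, -0.06], "turn": [0, 0, 0]}, {"slide": [0, 0, -0.03], "turn": [0, 0, 0]}]}}

```text
t: 20.22
tool_pos: [0.6171, -0.1096, 0.376]
orientation: [3.14, 0.005, 0.01]
force: [1.3, -0.2, 0.4]
opening: 0.0557
```

Run:
```python
from h import *
s=robot.read_camera("scene");st=robot.read_state();print(st["tool_pos"],st["force"],st["opening"],st["orientation"])
a=cv2.resize(s["pixels"][130:260,240:390],None,fx=5,fy=4.5,interpolation=cv2.INTER_CUBIC); cv2.imwrite("pics/s15.png",a)
```

```text
[ 0.61740198 -0.10968331  0.37708456] [ 0.67484213 -0.07828523  3.1557824 ] 0.05581004472768071 [3.13942062 0.00476555 0.01285035]
```

View pics/s15.png

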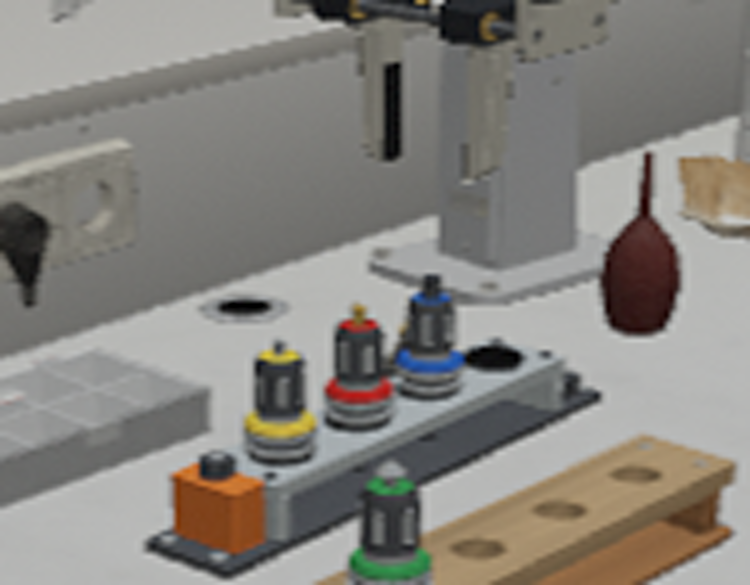

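Blue is seated. Now green.

Request:
{"op": "arm_command", "data": {"motion": [{"slide": [-0.05, -0.071, 0], "turn": [0, 0, 0]}, {"slide": [-0.05, -0.071, 0], "turn": [0, 0, 0]}, {"slide": [-0.05, -0.071, 0], "turn": [0, 0, 0]}, {"slide": [-0.05, -0.071, 0], "turn": [0, 0, 0]}, {"slide": [-0.05, -0.071, 0], "turn": [0, 0, 0]}]}}

```text
t: 20.68
tool_pos: [0.5143, 0.0333, 0.3687]
orientation: [-3.141, -0.004, 0.003]
force: [-0.3, 1.0, 0.2]
opening: 0.0556
```

Request:
{"op": "arm_command", "data": {"motion": [{"slide": [-0.05, -0.072, 0], "turn": [0, 0, 0]}, {"slide": [-0.05, -0.072, 0], "turn": [0, 0, 0]}, {"slide": [-0.047, -0.072, 0], "turn": [0, 0, 0]}, {"slide": [0, 0, 0.02], "turn": [0, 0, 0]}, {"slide": [0, 0, 0.02], "turn": [0, 0, 0]}]}}

```text
t: 21.1
tool_pos: [0.4559, 0.1197, 0.3534]
orientation: [3.141, 0.01, 0.0]
force: [-0.0, -1.0, 0.6]
opening: 0.056
```

Request:
{"op": "arm_command", "data": {"motion": [{"slide": [0, 0, 0], "turn": [0, 0, 0]}, {"slide": [0, 0, 0], "turn": [0, 0, 0]}, {"slide": [0, 0, 0], "turn": [0, 0, 0]}, {"slide": [0, 0, 0], "turn": [0, 0, 0]}, {"slide": [0, 0, 0], "turn": [0, 0, 0]}]}}

```text
t: 21.52
tool_pos: [0.4573, 0.1178, 0.3546]
orientation: [3.142, 0.003, 0.0]
force: [0.5, -0.1, -0.6]
opening: 0.0559
```

Request:
{"op": "arm_command", "data": {"motion": [{"slide": [0.002, -0.004, 0.05], "turn": [0, 0, 0]}, {"slide": [0, 0, 0.05], "turn": [0, 0, 0]}, {"slide": [0, 0, 0.05], "turn": [0, 0, 0]}, {"slide": [0, 0, 0.05], "turn": [0, 0, 0]}, {"slide": [0, 0, 0.029], "turn": [0, 0, 0]}]}}

```text
t: 21.93
tool_pos: [0.4571, 0.1196, 0.2607]
orientation: [3.141, 0.004, -0.003]
force: [0.0, 0.2, -0.2]
opening: 0.0558
```

Request:
{"op": "arm_command", "data": {"motion": [{"slide": [0, 0, 0], "turn": [0, 0, 0]}, {"slide": [0, 0, 0], "turn": [0, 0, 0]}, {"slide": [0, 0, 0], "turn": [0, 0, 0]}, {"slide": [0, 0, 0], "turn": [0, 0, 0]}, {"slide": [0, 0, 0], "turn": [0, 0, 0]}], "gripper": 42}}

```text
t: 22.35
tool_pos: [0.4582, 0.1202, 0.2641]
orientation: [-3.141, -0.005, -0.004]
force: [-1.0, 0.3, -0.4]
opening: 0.0392
```

Run:
```python
from h import *
s=robot.read_camera("scene");st=robot.read_state();print(st["tool_pos"],st["force"],st["opening"])
a=cv2.resize(s["pixels"][160:280,250:390],None,fx=5,fy=5,interpolation=cv2.INTER_CUBIC); cv2.imwrite("pics/s16.png",a)
```

```text
[0.45810442 0.12018079 0.26391269] [0.06015008 0.21763951 0.40339468] 0.03892729826905886
```

View pics/s16.png

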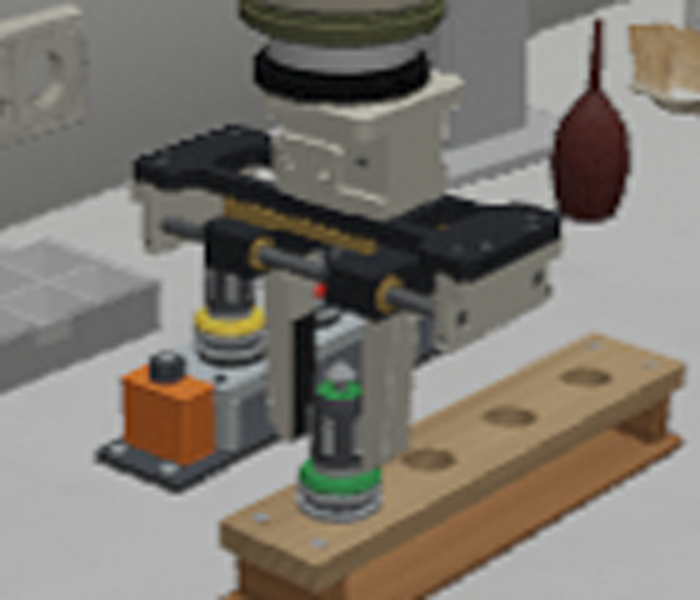

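Green is between the jaws. Closing and lifting.

Request:
{"op": "arm_command", "data": {"motion": [{"slide": [0, 0, 0], "turn": [0, 0, 0]}, {"slide": [0, 0, 0], "turn": [0, 0, 0]}, {"slide": [0, 0, 0], "turn": [0, 0, 0]}, {"slide": [0, 0, 0], "turn": [0, 0, 0]}, {"slide": [0, 0, 0], "turn": [0, 0, 0]}], "gripper": 20}}

```text
t: 22.82
tool_pos: [0.4577, 0.1201, 0.263]
orientation: [-3.141, -0.005, -0.001]
force: [0.1, 0.1, 3.3]
opening: 0.0274
```

Request:
{"op": "arm_command", "data": {"motion": [{"slide": [0, 0, -0.01], "turn": [0, 0, 0]}, {"slide": [0, 0, -0.03], "turn": [0, 0, 0]}, {"slide": [0, 0, -0.06], "turn": [0, 0, 0]}, {"slide": [0, 0, -0.08], "turn": [0, 0, 0]}, {"slide": [0, 0, -0.08], "turn": [0, 0, 0]}]}}

```text
t: 23.23
tool_pos: [0.4569, 0.12, 0.3676]
orientation: [3.141, 0.005, -0.004]
force: [1.0, 0.9, -2.2]
opening: 0.0273
```

Request:
{"op": "arm_command", "data": {"motion": [{"slide": [0, 0, -0.07], "turn": [0, 0, 0]}, {"slide": [0, 0, -0.03], "turn": [0, 0, 0]}, {"slide": [0, 0, 0], "turn": [0, 0, 0]}, {"slide": [0, 0, 0], "turn": [0, 0, 0]}, {"slide": [0, 0, 0], "turn": [0, 0, 0]}]}}

```text
t: 23.65
tool_pos: [0.4571, 0.12, 0.4045]
orientation: [3.141, 0.005, -0.005]
force: [0.2, 0.5, -2.7]
opening: 0.0279
```

Request:
{"op": "arm_command", "data": {"motion": [{"slide": [0.02, 0.05, 0], "turn": [0, 0, 0]}, {"slide": [0.04, 0.08, 0], "turn": [0, 0, 0]}, {"slide": [0.04, 0.08, 0], "turn": [0, 0, 0]}, {"slide": [0.04, 0.08, 0], "turn": [0, 0, 0]}, {"slide": [0.04, 0.08, 0], "turn": [0, 0, 0]}]}}

```text
t: 24.07
tool_pos: [0.5299, -0.0291, 0.4038]
orientation: [-3.141, -0.006, 0.007]
force: [0.7, 1.0, -2.1]
opening: 0.0274
```

Request:
{"op": "arm_command", "data": {"motion": [{"slide": [0.04, 0.08, 0], "turn": [0, 0, 0]}, {"slide": [0.05, 0.08, 0], "turn": [0, 0, 0]}, {"slide": [0.05, 0.08, 0], "turn": [0, 0, 0]}, {"slide": [0.05, 0.08, 0], "turn": [0, 0, 0]}, {"slide": [0.026, 0.043, 0], "turn": [0, 0, 0]}]}}

```text
t: 24.48
tool_pos: [0.6174, -0.176, 0.4028]
orientation: [-3.141, -0.001, 0.007]
force: [0.8, -0.1, -1.6]
opening: 0.0276
```

Request:
{"op": "arm_command", "data": {"motion": [{"slide": [0, 0, 0], "turn": [0, 0, 0]}, {"slide": [0, 0, 0.06], "turn": [0, 0, 0]}, {"slide": [0, 0, 0.06], "turn": [0, 0, 0]}, {"slide": [0, 0, 0.06], "turn": [0, 0, 0]}, {"slide": [0, 0, 0], "turn": [0, 0, 0]}]}}

```text
t: 24.9
tool_pos: [0.6142, -0.1714, 0.3256]
orientation: [-3.137, -0.005, 0.02]
force: [-1.8, 0.9, -3.9]
opening: 0.0274
```

Run:
```python
from h import *
s=robot.read_camera("scene");st=robot.read_state();print(st["tool_pos"],st["force"],st["opening"],st["orientation"])
a=cv2.resize(s["pixels"][130:260,240:390],None,fx=5,fy=4.5,interpolation=cv2.INTER_CUBIC); cv2.imwrite("pics/s17.png",a)
```

```text
[ 0.61488009 -0.1715529   0.32881506] [-0.13848095  0.54658547 -2.2737286 ] 0.02749904164133937 [-3.13774347 -0.00509127  0.01560073]
```

View pics/s17.png

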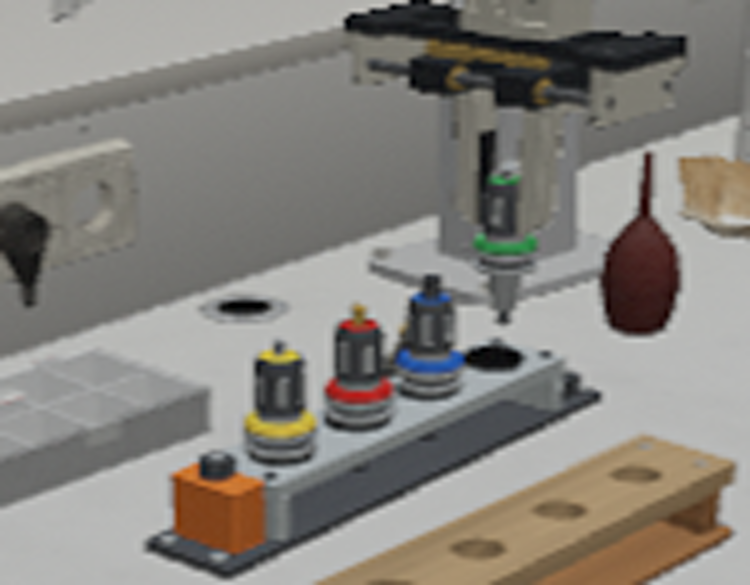

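Run:
```python
from h import *
s=robot.read_camera("scene");st=robot.read_state();t=st["tool_pos"];print(t,st["orientation"])
g=lambda p:((p[0]+.5)*5-.5,)
for p in ((.6168,-.1733,.05),(t[0],t[1],t[2]-.251),(.616,-.1093,.05),(.6152,-.0453,.05)):
    q=proj(s,p); print(q, (q[0]+.5-240)*5-.5,(q[1]+.5-130)*4.5-.5)
```

```text
[ 0.61584326 -0.17190383  0.33196241] [-3.13947255 -0.00519908  0.00854474]
[339.50487013 208.83485653] 499.52435065164264 356.50685439898086
[339.78829515 199.19812309] 500.9414757344278 313.1415539083312
[326.28329555 215.09659407] 433.4164777483924 384.6846732986747
[312.08600879 221.82042887] 362.4300439726575 414.9419299221806
```

Request:
{"op": "arm_command", "data": {"motion": [{"slide": [0, 0, 0.02], "turn": [0, 0, 0]}, {"slide": [0, 0, 0.03], "turn": [0, 0, 0]}, {"slide": [0, 0, 0.04], "turn": [0, 0, 0]}, {"slide": [0, 0, 0.03], "turn": [0, 0, 0]}, {"slide": [0, 0, 0.02], "turn": [0, 0, 0]}]}}

```text
t: 25.42
tool_pos: [0.6165, -0.1724, 0.2771]
orientation: [-3.141, -0.005, 0.002]
force: [0.3, -0.7, -3.0]
opening: 0.0278
```

Request:
{"op": "arm_command", "data": {"motion": [{"slide": [0, 0, 0.005], "turn": [0, 0, 0]}, {"slide": [0, 0, 0.005], "turn": [0, 0, 0]}, {"slide": [0, 0, 0.005], "turn": [0, 0, 0]}, {"slide": [0, 0, 0], "turn": [0, 0, 0]}, {"slide": [0, 0, 0], "turn": [0, 0, 0]}]}}

```text
t: 25.83
tool_pos: [0.6171, -0.1727, 0.2734]
orientation: [3.141, 0.005, 0.001]
force: [-0.1, -0.1, -1.9]
opening: 0.0271
```

Run:
```python
from h import *
s=robot.read_camera("scene");st=robot.read_state();print(st["tool_pos"],st["force"],st["opening"],st["orientation"])
a=cv2.resize(s["pixels"][130:260,240:390],None,fx=5,fy=4.5,interpolation=cv2.INTER_CUBIC); cv2.imwrite("pics/s18.png",a)
```

```text
[ 0.61712028 -0.17273404  0.27349508] [-0.96884364  0.83869607 -2.05289226] 0.027464574998694938 [3.14118042e+00 4.68078832e-03 1.64797013e-03]
```

View pics/s18.png

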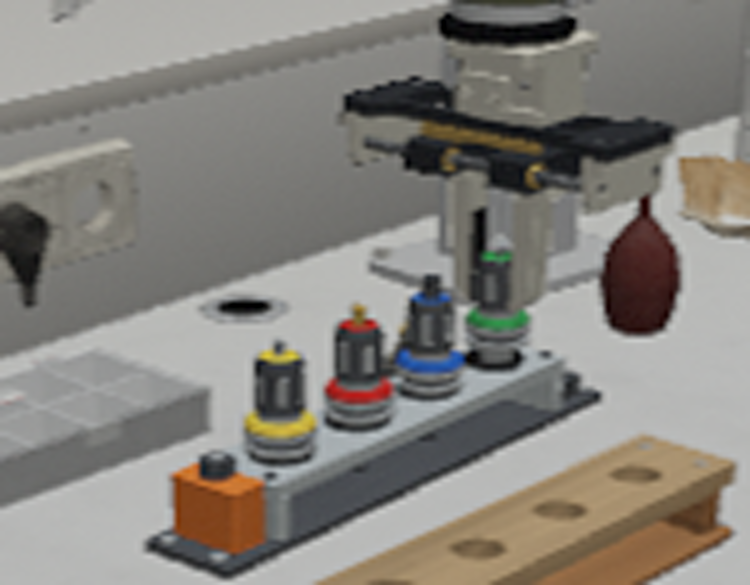

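Green is entering its pocket well centred, about 10 mm above its seat.

Request:
{"op": "arm_command", "data": {"motion": [{"slide": [0, 0, 0.006], "turn": [0, 0, 0]}, {"slide": [0, 0, 0.006], "turn": [0, 0, 0]}, {"slide": [0, 0, 0.005], "turn": [0, 0, 0]}, {"slide": [0, 0, 0.003], "turn": [0, 0, 0]}, {"slide": [0, 0, 0], "turn": [0, 0, 0]}]}}

```text
t: 26.3
tool_pos: [0.617, -0.1726, 0.2645]
orientation: [-3.142, -0.005, -0.001]
force: [0.7, 0.4, -3.6]
opening: 0.0276
```

Request:
{"op": "arm_command", "data": {"motion": [{"slide": [0, 0, 0.003], "turn": [0, 0, 0]}, {"slide": [0, 0, 0], "turn": [0, 0, 0]}, {"slide": [0, 0, 0], "turn": [0, 0, 0]}, {"slide": [0, 0, 0], "turn": [0, 0, 0]}, {"slide": [0, 0, 0], "turn": [0, 0, 0]}]}}

```text
t: 26.72
tool_pos: [0.617, -0.1727, 0.2637]
orientation: [3.141, 0.005, 0.001]
force: [2.5, -0.0, -2.1]
opening: 0.0278
```

Request:
{"op": "arm_command", "data": {"motion": [{"slide": [0, 0, 0.003], "turn": [0, 0, 0]}, {"slide": [0, 0, 0], "turn": [0, 0, 0]}, {"slide": [0, 0, 0], "turn": [0, 0, 0]}, {"slide": [0, 0, 0], "turn": [0, 0, 0]}, {"slide": [0, 0, 0], "turn": [0, 0, 0]}]}}

```text
t: 27.13
tool_pos: [0.6171, -0.1727, 0.2631]
orientation: [3.141, 0.005, 0.001]
force: [0.5, 1.3, 6.5]
opening: 0.0277
```

Seated with 6.5 N contact. Releasing, rising and retreating.

Request:
{"op": "arm_command", "data": {"motion": [{"slide": [0, 0, 0], "turn": [0, 0, 0]}, {"slide": [0, 0, 0], "turn": [0, 0, 0]}, {"slide": [0, 0, 0], "turn": [0, 0, 0]}, {"slide": [0, 0, 0], "turn": [0, 0, 0]}, {"slide": [0, 0, 0], "turn": [0, 0, 0]}], "gripper": 60}}

```text
t: 27.55
tool_pos: [0.6167, -0.1726, 0.2619]
orientation: [-3.141, -0.005, 0.001]
force: [-0.3, 0.4, -0.3]
opening: 0.0539
```

Request:
{"op": "arm_command", "data": {"motion": [{"slide": [0, 0, -0.03], "turn": [0, 0, 0]}, {"slide": [0, 0, -0.06], "turn": [0, 0, 0]}, {"slide": [0, 0, -0.09], "turn": [0, 0, 0]}, {"slide": [0, 0, -0.09], "turn": [0, 0, 0]}, {"slide": [0, 0, -0.06], "turn": [0, 0, 0]}]}}

```text
t: 27.97
tool_pos: [0.6171, -0.1727, 0.3994]
orientation: [3.14, 0.005, 0.006]
force: [0.9, -0.4, 0.3]
opening: 0.0556
```

Request:
{"op": "arm_command", "data": {"motion": [{"slide": [-0.06, 0, 0], "turn": [0, 0, 0]}, {"slide": [-0.09, 0, 0], "turn": [0, 0, 0]}, {"slide": [-0.09, 0, 0], "turn": [0, 0, 0]}, {"slide": [-0.09, 0, 0], "turn": [0, 0, 0]}, {"slide": [-0.06, 0, 0], "turn": [0, 0, 0]}]}}

```text
t: 28.38
tool_pos: [0.4585, -0.1729, 0.395]
orientation: [3.141, 0.005, -0.0]
force: [-0.6, 0.0, -0.2]
opening: 0.0561
```

Request:
{"op": "arm_command", "data": {"motion": [{"slide": [0, 0, 0], "turn": [0, 0, 0]}, {"slide": [0, 0, 0], "turn": [0, 0, 0]}, {"slide": [0, 0, 0], "turn": [0, 0, 0]}, {"slide": [0, 0, 0], "turn": [0, 0, 0]}, {"slide": [0, 0, 0], "turn": [0, 0, 0]}]}}

```text
t: 28.8
tool_pos: [0.4617, -0.1731, 0.3945]
orientation: [3.142, 0.006, 0.0]
force: [0.9, 0.9, -0.3]
opening: 0.0555
```

Run:
```python
from h import *
s=robot.read_camera("scene");t=robot.read_camera("top");st=robot.read_state();print(st["tool_pos"],st["force"],st["opening"])
a=cv2.resize(s["pixels"][130:260,240:390],None,fx=5,fy=4.5,interpolation=cv2.INTER_CUBIC); cv2.imwrite("pics/s19.png",a)
cv2.imwrite("pics/t19.png",t["pixels"])
```

```text
[ 0.46151563 -0.17303164  0.39419809] [-0.0471095   0.7996197  -0.10615334] 0.05608621021266255
```

View pics/s19.png

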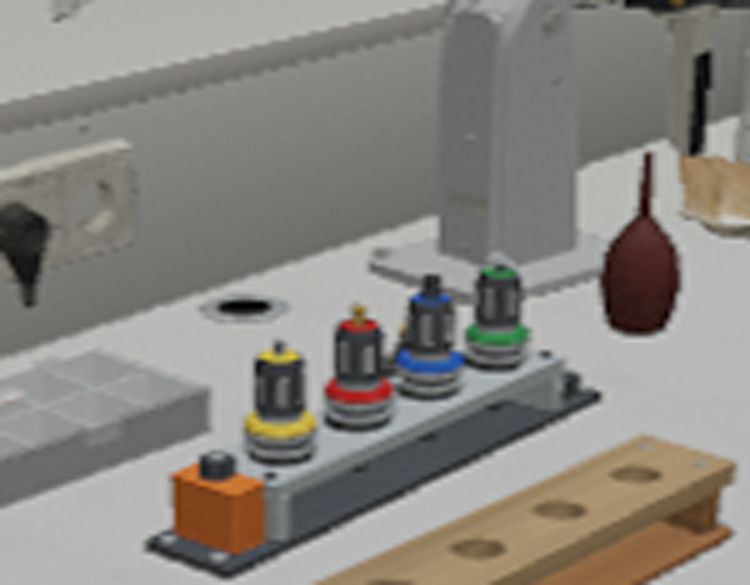

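View pics/t19.png

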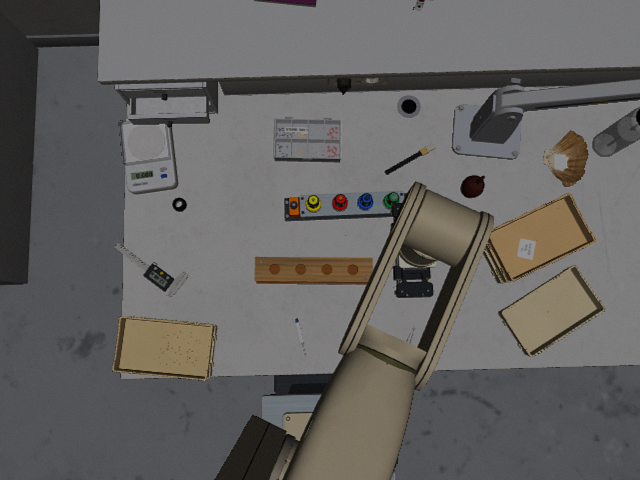

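All four holders stand upright in order from the stop: yellow, red, blue, green, at about (280,425), (360,390), (432,360) and (497,335) in the zoom. The caliper (160,275), loupe (179,204) and blower (472,186) haven't moved.

```bash
python3 -c "
from plant import robot
print(robot.close_job())"
```

```text
the job is handed in; nothing more can be done
None
```

All four tool holders are in the magazine in machining order, counting from the orange stop: spot drill (yellow), twist drill (red), end mill (blue), chamfer cutter (green). I handed the job in at about 29 s; the hand-in reports no verdict.

- **Seating:** each holder met the pocket rim with light contact (2–7 N). The arm was then at the same height as when it picked the holder up (TCP z about 0.263 m).
- **Final pictures:** they show all four upright with flanges on the rims, the arm clear, and the caliper, blower and loupe in the same place as in the first picture.
- **Disagreements:** the two cameras differed by up to about 3 mm on the tool positions and 6 mm on the pockets. Before lowering, the chamfer cutter looked about 3 mm off its pocket in the scene view. It still went in without notable sideways force.
- **Not checked:** I didn't measure final positions, tilt or bystander shift numerically after release.

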